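# Load the laser-marking pallet with four tools

## Task

Load the marking pallet, each tool in its own nest: lay the end mill by its shank in the two V-blocks and the turning tool, insert facing up, in the square channel, each with its shank centred on the two blocks, its plain end towards the stop plate and its cutting end hanging out free; stand the face mill over the brass post and the collet, narrow end down, in the round cup. Set the tools down fully seated, don't drop them, and leave the orange tape measure and the cleaner bottle where they are.

Things in the scene. Friction and masses are not known exactly. Their poses are not given: they have to be found in the camera images.
- end_mill: End mill lying on the blue mat (3 mm thick): round bar, diameter 20 mm, length 110: bright steel shank 70 long, then a gold fluted cutting end 40 long. 0.24 kg. Origin on the axis at mid-shank, 10 mm above what it lies on; +x along the axis to the cutting end (plain end at x = -35 mm, cutting tip at +75). It may roll: its y, z axes mean nothing.
- turning_tool: Lathe turning tool lying flat on the blue mat: black square bar 16 x 16 mm, 100 long, small gold insert on top of its head, which bulges 5 mm to +y. 0.2 kg. Origin on the centreline at the middle of the 70 mm shank, 8 mm above the underside; +x towards the head (plain end at x = -35 mm, head from 35 to 65). z up: insert uppermost.
- face_mill: Face mill standing on the blue mat: bright steel ring, diameter 50 mm (46 at the top rim), 40 high, with a through bore of diameter 22 and five gold inserts in dark pockets round the lower edge. 0.38 kg. Origin on the axis at the underside, z up; any yaw is good.
- collet: Spring collet standing narrow end down on the blue mat: bright slotted cone 46 mm high, diameter 29 at the foot, widest (41) at 36 to 40 mm up, with a narrow groove there, and 34 at the top, which has a dark centre hole. 0.17 kg. Origin on the axis at the underside, z up; any yaw is good.
- vnest: Nest for the end mill: two white V-blocks and a grey stop plate (at -x) on a grey base 116 x 50 x 8 mm, bolted to the 12 mm pallet. Origin: centre of the base's underside; z up, x along the groove. Blocks 14 long at x = -41 and +13, tops at z = 24.5, 40 mm free between them for fingers. Stop face x = -52, top z = 38. Seat of mid-shank: x = -14, y = 0, z = 28; cutting end to +x.
- channel: Nest for the turning tool: two blue blocks with a square channel and a grey stop plate (at -x) on a grey base 116 x 50 x 8 mm on the pallet. Origin: centre of the base's underside; z up, x along the channel. Blocks 14 long at x = -41 and +13, 40 free between; channel 22 wide, floor z = 16, flared lips to z = 29. Stop face x = -52, top z = 38. Seat of mid-shank: x = -14, y = 0, z = 24; head to +x.
- post: Nest for the face mill: brass post, diameter 16 mm with a cone-shaped top (6 at the tip), on a brass boss of diameter 38, on a grey base 70 x 70 x 8 bolted to the pallet. Origin: centre of the base's underside, z up. Boss top, on which the face mill's underside rests, at z = 12 mm; cone from z = 20 to its tip at 28.
- cup: Nest for the collet: open black round cup on a grey base 70 x 70 x 8 mm bolted to the pallet. Origin: centre of the base's underside, z up. Inner floor, on which the collet's foot rests, at z = 14 mm; rim at z = 34; inside 46 wide at the rim and about 39 at the floor, outside 56 at the rim.
- tape: Orange tape measure, 62 x 64 x 34 mm, lying loose at the right of the tools; leave it alone. Origin at the centre of its underside.
- cleaner: White cleaner bottle with a blue cap, 54 mm in diameter and 140 mm high, standing loose on the bench beyond the tools; leave it alone. Origin at the centre of its underside.

How it is judged (in metres and radians):
At the end, for the whole second after the job is handed in: Each tool rests in its own nest, within 4 mm of its seated height: both shanks within 12 mm along and 8 mm across the seat and 0.1 rad of the groove, cutting ends away from the stop, insert up; face mill and collet upright (0.12 rad) within 8 mm of the nest axis (x of end_mill in the frame of vnest between -0.026 and -0.002 m and x of vnest in the frame of end_mill between 0.002 and 0.026 m and y of end_mill in the frame of vnest between -0.008 and 0.008 m and z of end_mill in the frame of vnest between 0.0241 and 0.0321 m and angle between the x axis of end_mill and the x axis of vnest, either way round below 0.1 rad and linear speed of each of end_mill, turning_tool, face_mill, collet below 0.03 m/s and x of turning_tool in the frame of channel between -0.026 and -0.002 m and x of channel in the frame of turning_tool between 0.002 and 0.026 m and y of turning_tool in the frame of channel between -0.008 and 0.008 m and z of turning_tool in the frame of channel between 0.02 and 0.028 m and angle between the x axis of turning_tool and the x axis of channel, either way round below 0.1 rad and angle between each of turning_tool, face_mill, collet's own z axis and vertical below 0.12 rad and horizontal distance between face_mill and post below 0.008 m and z of face_mill in the frame of post between 0.008 and 0.016 m and horizontal distance between collet and cup below 0.008 m and z of collet in the frame of cup between 0.01 and 0.018 m); the robot touches nothing.
It fails at once if a tool is dropped (falls freely through more than about 25 mm) ((contact force between end_mill and anything else below 0.02 N and linear speed of end_mill above 0.7 m/s) or (contact force between turning_tool and anything else below 0.02 N and linear speed of turning_tool above 0.7 m/s) or (contact force between face_mill and anything else below 0.02 N and linear speed of face_mill above 0.7 m/s) or (contact force between collet and anything else below 0.02 N and linear speed of collet above 0.7 m/s)).
It fails at once if the tape measure is shifted by more than 20 mm or tipped over (distance of tape from where it was at the start of the episode above 0.02 m or angle between tape's own z axis and vertical above 0.5 rad).
It fails at once if the cleaner bottle is shifted by more than 20 mm or tipped over (distance of cleaner from where it was at the start of the episode above 0.02 m or angle between cleaner's own z axis and vertical above 0.5 rad).
It also fails if it takes over 112 s, if anything falls off the work surface, if the arm or the gripper's body presses on something with over 40 N, if the wrist force passes 120 N, or if a joint passes its speed limit or range.

## Robot

A 7-joint arm with a two-finger parallel gripper is mounted at the origin on the work surface. World frame = base frame: x ahead of the robot, y to its left, z up, the work surface at z = 0. Lengths are in m, angles in degrees, forces in N, time in s.
With the tool pointing down it reaches from about 0.4 to 0.75 m from the base axis. Payload 19.5 kg.
Tool frame: the origin (TCP) lies at the very end of the fingers, on their centre line; the grasp point (between the pads) lies 19 mm behind it (bot.tcp_to_grasp is the z of the grasp point in the tool frame, in m); z points along the fingers, y is the line along which they close (so a half turn about z gives the same grasp; the last joint's range is limited). The gripper opens to 85 mm and grips with 20 to 120 N. Pads are 22 mm wide; open, the fingers measure 114 mm over their backs; the gripper's body (76 mm by 85 mm) begins 54 mm behind the grasp point. The pads swing forward as they close: fully open they stand 13 mm farther back than shut.
Start: joints at [69.402, 40.479, -1.581, 85.061, 1.261, 54.483, -4.326], TCP at [0.18, -0.546, 0.231] pointing down, gripper open.
Joint ranges: [-155.06, 155.06], [-18.47, 123.98], [-90, 86.84], [0, 140.48], [-83.41, 263.41], [0, 116], [-161.91, 161.91]. Speed limits (degrees/s): [108.29, 108.29, 147.25, 147.25, 172.46, 172.46, 172.46].

## Interface

Orientations are given as [roll, pitch, yaw] about the fixed x, y, z axes, in that order (R = Rz(yaw) Ry(pitch) Rx(roll)).
In Python, from workcell import bot gives the robot as it stands.
- The arm moves only by the tool arm_command, never from a script. Its argument "moves" is a list of rows, each an object of numbers: "x", "y", "z": the shift along the tool's x, y, z in mm; "rx", "ry", "rz": the turn, a rotation vector about the tool's x, y, z in degrees. In form: [{"x": .., "y": .., "z": .., "rx": .., "ry": .., "rz": ..}, ...]. A call has 1 to 8 rows; each row is the pose to reach, as a shift and turn from the pose commanded when the call began, along the tool's axes at that moment; what a row does not reach only later rows make up. A row lasts 1/12 s, in which the tool goes at most 41.7 mm and 7.16 degrees, less where a joint would pass 70% of its speed; a pose out of reach is approached as far as the arm can. A call with a gripper value outside its range is refused whole. "gripper" is the finger opening in mm, from 0 to 85.4, set as the call begins (left out, the last holds). The fingers move at their own pace and stop on an object; "newtons" is the grip in N (left out, the last holds). Time passes only in rows, so rows that repeat a pose let the fingers close. It gives the time, the measured TCP pose, the force, the opening and the grip force at its end, in the units of the state.
- bot.get_obs(): the state, without advancing time (a new reading comes with each control period).
- bot.capture(name): name is "side" or "top" or "wrist"; returns a dict with "pixels" (384x512x3 uint8, red, green, blue), "fx", "fy", "cx", "cy" (pixels), "T" (4x4, takes a point from camera to world coordinates). Camera axes: x right, y up, looking along -z (the intrinsics and any distortion apply to the point x, -y, -z); pixel columns grow to the right and rows downward; lengths in m; the calibration is good to about 2 mm. A picture is of the moment at which its call begins. There is no depth.
- bot.job_done(): hands the job in; it is judged then, once.
The state is a dict: "time": time; "joint_pos": joint angles; "joint_vel": joint speeds; "joint_torque": joint torques, N m; "eef_pos": TCP position; "eef_rot": TCP orientation; "wrist_force": force on the tool from outside, world axes, zero at the start; "wrist_torque": the same for the moment, N m; "width": opening from 0.0 (shut) to 1.0 (fully open); "finger_force": force on a finger pad.
Only numpy, scipy, OpenCV 4.12 (cv2) and the standard library are available. Lean on these libraries where they do the work, as an engineer would, in place of code of your own. Each camera call takes 0.05 s, during which the arm holds its last target. There are 200 camera calls.

## Working session

There is one attempt and no reset: what is moved stays moved. The work goes in short steps, Python scripts to look and compute and a tool call to move; the robot and the scene stay as the last step left them, time stands still between calls to the robot, and variables do not carry over. Pictures are saved under pics/ and viewed, at most 14 in all, crops included, and the job is handed in when it is done.

Besides the shell and the picture viewer there is one more tool, called in YAML: its name, and indented under it one key for each argument. arm_command: Moves the arm, as the interface text tells. Its arguments: {"type":"object","properties":{"moves":{"type":"array"},"gripper":{"type":"number"},"newtons":{"type":"number"}},"required":["moves"]}

```bash
ls; mkdir -p pics; cat > h.py <<'E'
import numpy as np, cv2
from workcell import bot
from scipy.spatial.transform import Rotation as R
def grab(n,f=None):
    c=bot.capture(n); 
    if f: cv2.imwrite('pics/'+f,c['pixels'][:,:,::-1])
    return c
E
python3 - <<'E'
from h import *
o=bot.get_obs(); print(o['time'],o['eef_pos'],o['eef_rot'],o['width'],bot.tcp_to_grasp)
for n in ('side','top','wrist'):
    c=grab(n,n+'0.png'); print(n,[k for k in c],c['fx'],c['cx'],c['cy'],np.round(c['T'],3).tolist())
    np.savez('cap_%s0.npz'%n,**{k:np.asarray(v) for k,v in c.items()})
E
```

```text
pics
0.0 [ 0.1795659  -0.54597341  0.23084098] [-1.79939286e+02  3.42823019e-03  1.82039198e+01] 0.9962655369605402 -0.0187
side ['pixels', 'fx', 'fy', 'cx', 'cy', 'T'] 440.99680514849047 251.60490848285156 189.55507422482438 [[0.987, 0.133, -0.092, 0.471], [-0.161, 0.756, -0.634, -0.813], [-0.015, 0.64, 0.768, 0.903], [0.0, 0.0, 0.0, 1.0]]
top ['pixels', 'fx', 'fy', 'cx', 'cy', 'T'] 492.3618145462953 266.91815339278116 191.2844848508019 [[0.007, 0.998, -0.065, 0.496], [-1.0, 0.006, -0.01, -0.104], [-0.01, 0.065, 0.998, 1.563], [0.0, 0.0, 0.0, 1.0]]
wrist ['pixels', 'fx', 'fy', 'cx', 'cy', 'T'] 321.55426776858434 253.9014652011901 191.68159025171775 [[0.312, 0.915, 0.255, 0.245], [-0.95, 0.3, 0.084, -0.525], [0.0, -0.268, 0.963, 0.373], [0.0, 0.0, 0.0, 1.0]]
```

View pics/side0.png

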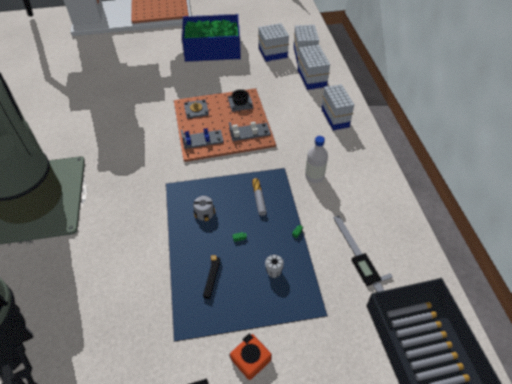

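View pics/top0.png

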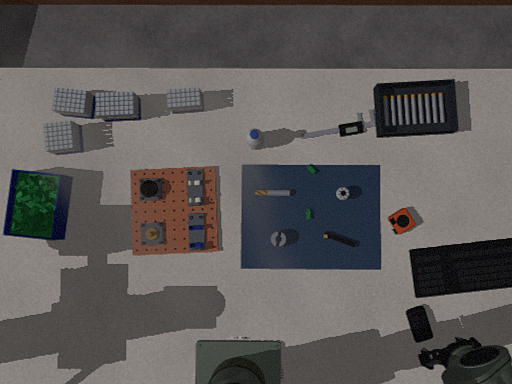

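The side view shows the pallet (side ~225,122; top ~175,210) and the blue mat. On the mat:
- Face mill: side 204,208; top 279,239
- Collet: side 274,266; top 343,193
- End mill: side 260,197; top 272,192
- Turning tool: side 212,276; top 340,239

The tape (top 402,221) and bottle (top 254,137) are clear of the tools.

```bash
cat >> h.py <<'E'
def load(f): return dict(np.load(f))
def ray(c,u,v):
    u=np.atleast_1d(u).astype(float);v=np.atleast_1d(v).astype(float)
    d=np.stack([(u-c['cx'])/c['fx'],-(v-c['cy'])/c['fy'],-np.ones_like(u)],-1)
    T=np.asarray(c['T']); return T[:3,3], d@T[:3,:3].T
def onplane(c,u,v,z):
    o,d=ray(c,u,v); return o+d*((z-o[2])/d[:,2])[:,None]
def tri(obs):
    A=np.zeros((3,3));b=np.zeros(3);L=[]
    for c,u,v in obs:
        o,d=ray(c,u,v);d=d[0]/np.linalg.norm(d[0]);P=np.eye(3)-np.outer(d,d);A+=P;b+=P@o;L.append((o,P))
    x=np.linalg.solve(A,b); return x,[np.linalg.norm(P@(x-o)) for o,P in L]
def proj(c,p):
    T=np.asarray(c['T']);q=(np.atleast_2d(p)-T[:3,3])@T[:3,:3]
    return np.stack([c['cx']+c['fx']*q[:,0]/-q[:,2],c['cy']-c['fy']*q[:,1]/-q[:,2]],-1)
def tool(p,o=None):
    "world shift -> tool axes mm"
    o=o or bot.get_obs(); return R.from_euler('xyz',o['eef_rot'],degrees=True).inv().apply(np.asarray(p)-o['eef_pos'])*1000
E
python3 - <<'E'
from h import *
t=load('cap_top0.npz');s=load('cap_side0.npz')
for n,a,b in [('face',(279,239),(204,208)),('collet',(343,193),(274,266)),('endmill',(272,192),(260,197)),('turn',(340,239),(212,276)),('cup',(151,189),(240,97)),('post',(153,232),(196,107)),('channel',(197,231),(203,139)),('vnest',(195,187),(250,130)),('tape',(402,221),(251,354)),('bottle',(254,137),(319,140))]:
    x,e=tri([(t,*a),(s,*b)]); print(n,np.round(x,3),np.round(e,4))
E
```

```text
face [ 0.448 -0.128  0.026] [0.001 0.001]
collet [ 0.59  -0.325  0.035] [0.0011 0.0011]
endmill [ 0.595 -0.105  0.011] [0.0007 0.0007]
turn [ 0.449 -0.318  0.02 ] [0.0003 0.0003]
cup [0.6   0.271 0.042] [0.0001 0.0001]
post [0.464 0.265 0.028] [0.0025 0.0025]
channel [0.47  0.129 0.019] [0.0003 0.0003]
vnest [0.609 0.137 0.025] [0.0004 0.0004]
tape [ 0.506 -0.508  0.031] [0.0007 0.0007]
bottle [ 0.751 -0.052  0.138] [0.0034 0.0034]
```

View pics/wrist0.png

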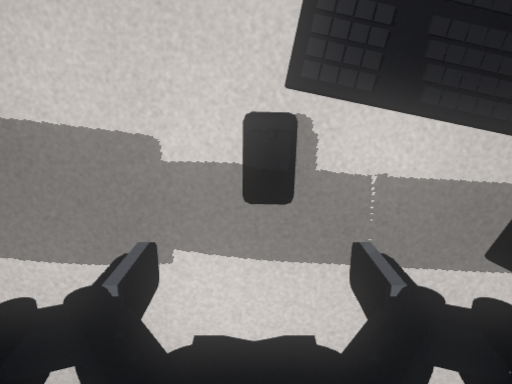

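The start wrist view shows only the bench, with the mouse at ~270,157 and the fingers at the bottom of the frame. I'll move over the mat for closer views.

arm_command:
  moves:
    - {"x": 187, "y": -105, "z": -40, "rz": 9}
    - {"x": 187, "y": -105, "z": -40, "rz": 9}
    - {"x": 187, "y": -105, "z": -40, "rz": 9}
    - {"x": 187, "y": -105, "z": -40, "rz": 9}
    - {"x": 187, "y": -105, "z": -40, "rz": 9}
    - {"x": 187, "y": -105, "z": -40, "rz": 9}
  gripper: 85
  newtons: 60

```text
invalid input at $.moves[0]: expected keys x, y, z, rx, ry, rz
```

arm_command:
  moves:
    - {"x": 201, "y": -74, "z": 0, "rz": 9.2}
    - {"x": 201, "y": -74, "z": 0, "rz": 9.2}
    - {"x": 201, "y": -74, "z": 0, "rz": 9.2}
    - {"x": 201, "y": -74, "z": 0, "rz": 9.2}
    - {"x": 201, "y": -74, "z": 0, "rz": 9.2}
    - {"x": 201, "y": -74, "z": 0, "rz": 9.2}
    - {"x": 201, "y": -74, "z": 0, "rz": 9.2}
    - {"x": 201, "y": -74, "z": 0, "rz": 9.2}

```text
invalid input at $.moves[0]: expected keys x, y, z, rx, ry, rz
```

```bash
cat >> h.py <<'E'
def snap(tag):
    o=bot.get_obs(); print(round(o['time'],2),np.round(o['eef_pos'],4),np.round(o['eef_rot'],2),np.round(o['joint_pos'],0))
    c=grab('wrist',tag+'.png'); np.savez(tag+'.npz',**{k:np.asarray(v) for k,v in c.items()}); return c
E
python3 -c "
from h import *
snap('wA')"
```

```text
0.15 [ 0.1796 -0.546   0.2309] [-179.95    0.     18.21] [69. 41. -2. 85.  1. 54. -4.]
```

View pics/wA.png

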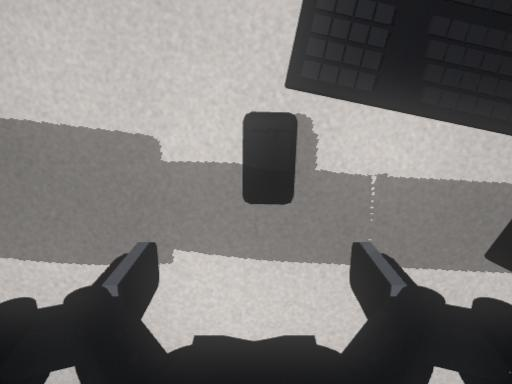

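The view is unchanged, because the calls were refused: every key must be given in each row.

arm_command:
  moves:
    - {"x": 187, "y": -105, "z": -40, "rx": 0, "ry": 0, "rz": 9}
    - {"x": 187, "y": -105, "z": -40, "rx": 0, "ry": 0, "rz": 9}
    - {"x": 187, "y": -105, "z": -40, "rx": 0, "ry": 0, "rz": 9}
    - {"x": 187, "y": -105, "z": -40, "rx": 0, "ry": 0, "rz": 9}
    - {"x": 187, "y": -105, "z": -40, "rx": 0, "ry": 0, "rz": 9}
    - {"x": 187, "y": -105, "z": -40, "rx": 0, "ry": 0, "rz": 9}
  gripper: 85
  newtons: 60

```text
time: 0.7
eef_pos: [0.329, -0.3834, 0.2723]
eef_rot: [-180.0, -0.2, 9.6]
wrist_force: [0.0, -0.0, -0.3]
width: 0.989
finger_force: 0.0
```

arm_command:
  moves:
    - {"x": 201, "y": -74, "z": 0, "rx": 0, "ry": 0, "rz": 9.2}
    - {"x": 201, "y": -74, "z": 0, "rx": 0, "ry": 0, "rz": 9.2}
    - {"x": 201, "y": -74, "z": 0, "rx": 0, "ry": 0, "rz": 9.2}
    - {"x": 201, "y": -74, "z": 0, "rx": 0, "ry": 0, "rz": 9.2}
    - {"x": 201, "y": -74, "z": 0, "rx": 0, "ry": 0, "rz": 9.2}
    - {"x": 201, "y": -74, "z": 0, "rx": 0, "ry": 0, "rz": 9.2}
    - {"x": 201, "y": -74, "z": 0, "rx": 0, "ry": 0, "rz": 9.2}

```text
time: 1.28
eef_pos: [0.5131, -0.2805, 0.2705]
eef_rot: [-179.9, 0.0, 0.2]
wrist_force: [0.3, -0.4, 0.2]
width: 1.0
finger_force: 0.0
```

```bash
python3 -c "
from h import *
snap('wA')"
```

```text
1.28 [ 0.5131 -0.2805  0.2705] [-1.7993e+02  2.0000e-02  2.4000e-01] [ 22.  39.   7.  79.  -5.  62. -60.]
```

View pics/wA.png

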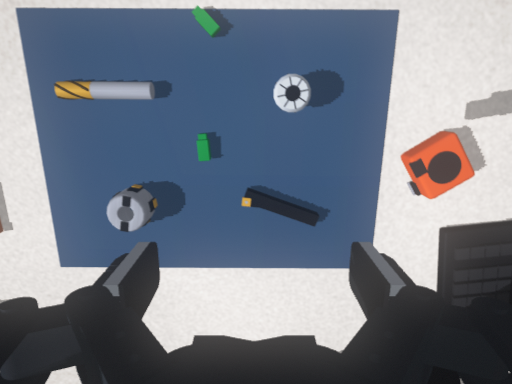

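The mat view shows the end mill (shank ~125,90, gold tip ~58,90), collet ~292,93, face mill ~130,208, turning tool ~280,206 with its insert at 246,202, and the tape at 438,165. Next is a second view of the mat, then two of the pallet.

arm_command:
  moves:
    - {"x": -35, "y": -120, "z": 0, "rx": 0, "ry": 0, "rz": 0}
    - {"x": -35, "y": -120, "z": 0, "rx": 0, "ry": 0, "rz": 0}
    - {"x": -35, "y": -120, "z": 0, "rx": 0, "ry": 0, "rz": 0}
    - {"x": -35, "y": -120, "z": 0, "rx": 0, "ry": 0, "rz": 0}
    - {"x": -35, "y": -120, "z": 0, "rx": 0, "ry": 0, "rz": 0}

```text
time: 1.75
eef_pos: [0.4754, -0.1621, 0.272]
eef_rot: [-180.0, -0.0, 0.1]
wrist_force: [0.9, -1.4, 0.3]
width: 0.994
finger_force: 0.0
```

```bash
python3 -c "
from h import *
snap('wB')"
```

```text
1.75 [ 0.4754 -0.1621  0.272 ] [-1.8e+02 -3.0e-02  8.0e-02] [ 11.  32.   8.  96.  -5.  52. -70.]
```

arm_command:
  moves:
    - {"x": 45, "y": -300, "z": 0, "rx": 0, "ry": 0, "rz": 0}
    - {"x": 45, "y": -300, "z": 0, "rx": 0, "ry": 0, "rz": 0}
    - {"x": 45, "y": -300, "z": 0, "rx": 0, "ry": 0, "rz": 0}
    - {"x": 45, "y": -300, "z": 0, "rx": 0, "ry": 0, "rz": 0}
    - {"x": 45, "y": -300, "z": 0, "rx": 0, "ry": 0, "rz": 0}
    - {"x": 45, "y": -300, "z": 0, "rx": 0, "ry": 0, "rz": 0}
    - {"x": 45, "y": -300, "z": 0, "rx": 0, "ry": 0, "rz": 0}
    - {"x": 45, "y": -300, "z": 0, "rx": 0, "ry": 0, "rz": 0}

```text
time: 2.47
eef_pos: [0.5215, 0.142, 0.2708]
eef_rot: [-179.9, 0.0, 0.2]
wrist_force: [-0.5, 1.6, -1.0]
width: 1.0
finger_force: 0.0
```

```bash
python3 -c "
from h import *
snap('wC')"
```

```text
2.47 [0.5215 0.142  0.2708] [-1.7989e+02  2.0000e-02  2.2000e-01] [ -24.   35.    9.   89.   -7.   56. -102.]
```

arm_command:
  moves:
    - {"x": 0, "y": -100, "z": 0, "rx": 0, "ry": 0, "rz": 0}
    - {"x": 0, "y": -100, "z": 0, "rx": 0, "ry": 0, "rz": 0}
    - {"x": 0, "y": -100, "z": 0, "rx": 0, "ry": 0, "rz": 0}
    - {"x": 0, "y": -100, "z": 0, "rx": 0, "ry": 0, "rz": 0}

```text
time: 2.85
eef_pos: [0.5211, 0.2399, 0.2706]
eef_rot: [-179.9, 0.0, 0.2]
wrist_force: [-0.9, -0.1, -0.4]
width: 0.988
finger_force: 0.0
```

```bash
python3 -c "
from h import *
snap('wD')
cv2.imwrite('pics/CD.png',cv2.vconcat([cv2.imread('pics/wC.png')[:300],cv2.imread('pics/wD.png')[:300]]))"
```

```text
2.85 [0.5211 0.2399 0.2706] [-1.7994e+02  4.0000e-02  1.7000e-01] [ -33.   38.   10.   82.   -7.   60. -111.]
```

View pics/CD.png

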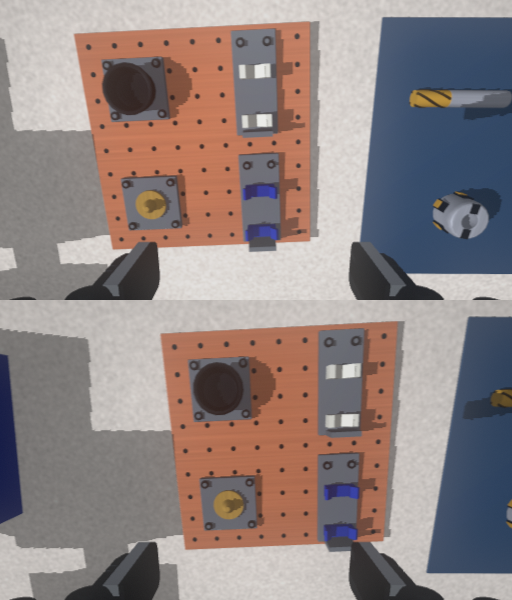

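Both pallet views show the vnest (white blocks C 256,71 and 257,121) and the channel (blue blocks C 260,191 and 261,231), with both stop plates at the robot side. The cup is at C 131,87 and the post at C 151,203. Both grooves therefore run along about +x of the world. Next I sample colours and segment.

```bash
python3 - <<'E'
from h import *
A=load('wA.npz')['pixels'];C=load('wC.npz')['pixels']
hs=lambda I:cv2.cvtColor(I,cv2.COLOR_RGB2HSV)
a,c=hs(A),hs(C)
for n,I,(u,v) in [('mat',a,(230,180)),('mat',a,(380,50)),('shank',a,(120,90)),('shadow',a,(330,88)),('gold',a,(75,90)),('black',a,(285,206)),('black2',a,(300,212)),('insert',a,(246,202)),('mill',a,(115,205)),('mill2',a,(125,225)),('collet',a,(280,85)),('cupwall',c,(130,90)),('cuprim',c,(106,80)),('base',c,(165,80)),('pallet',c,(200,60)),('vbase',c,(252,55)),('white',c,(260,71)),('stop',c,(262,133)),('blue',c,(262,191)),('brass',c,(140,205)),('chbase',c,(262,210)),('chstop',c,(262,245)),('shadowp',c,(180,90))]: print(n,I[v,u])
E
```

```text
mat [107 128 126]
mat [108  99 126]
shank [111  27 200]
shadow [107 110  86]
gold [ 20 159 218]
black [113  77  53]
black2 [110  74  52]
insert [111  25 190]
mill [112  25 191]
mill2 [110  53  58]
collet [109  25 166]
cupwall [ 6 74 52]
cuprim [ 5 46 61]
base [ 4 64 87]
pallet [  9 131 191]
vbase [114  20 128]
white [ 40   3 234]
stop [120  19 122]
blue [119 154 152]
brass [ 19 143 168]
chbase [114  21 120]
chstop [143  12  82]
shadowp [  9 133 130]
```

```bash
cat > seg.py <<'E'
from h import *
def mask(I,roi,kind):
    h,s,v=[x.astype(int) for x in cv2.split(cv2.cvtColor(I,cv2.COLOR_RGB2HSV))]
    gold=(h>12)&(h<32)&(s>90)
    m={'tool':(s<90)|gold,'gold':gold&(v>90),'white':(s<40)&(v>165),'blue':(h>105)&(h<130)&(s>95)&(v>60),
       'dark':(v<75),'nest':(s<95)|((v<80)),'brass':gold&(h>14)}[kind]
    z=np.zeros_like(m);x0,y0,x1,y1=roi;z[y0:y1,x0:x1]=m[y0:y1,x0:x1]
    return cv2.morphologyEx(z.astype(np.uint8),cv2.MORPH_OPEN,np.ones((2,2),np.uint8))
def blobs(m,minA=40):
    n,l,st,ce=cv2.connectedComponentsWithStats(m)
    return sorted([(int(st[i,4]),*np.round(ce[i],1),l==i) for i in range(1,n) if st[i,4]>minA],key=lambda b:-b[0])
def rect(b):
    cs=cv2.findContours(b.astype(np.uint8),cv2.RETR_EXTERNAL,cv2.CHAIN_APPROX_NONE)[0]
    return cv2.minAreaRect(max(cs,key=len))
E
python3 - <<'E'
from seg import *
rois={'wA':{'mill':('tool',(45,70,170,110)),'millgold':('gold',(45,70,170,110)),'face':('tool',(95,175,165,240)),'collet':('tool',(265,65,325,120)),'turn':('tool',(230,175,335,235)),'ins':('gold',(230,175,335,235))},
'wC':{'white':('white',(230,55,285,135)),'blue':('blue',(235,170,290,247)),'cup':('dark',(98,50,162,120)),'cupbase':('nest',(90,40,175,130)),'brass':('brass',(125,180,180,228)),'pbase':('nest',(112,168,190,238)),'vbase':('nest',(228,20,285,138)),'cbase':('nest',(234,145,290,255))}}
def shift(roi,p,q,z=.02):  # predict roi in second view
    a,b=load(p+'.npz'),load(q+'.npz');c=onplane(a,[roi[0],roi[2]],[roi[1],roi[3]],z);r=proj(b,c);return tuple(int(max(0,x)) for x in (r[0,0]-4,r[0,1]-4,r[1,0]+4,r[1,1]+4))
for p,q in (('wA','wB'),('wC','wD')):
    vis=[]
    for w in (p,q):
        I=load(w+'.npz')['pixels'];V=I[:,:,::-1].copy()
        for n,(k,r) in rois[p].items():
            rr=r if w==p else shift(r,p,q)
            m=mask(I,rr,k)
            print(w,n,rr,[(b[0],b[1],b[2],np.round(np.r_[rect(b[3])[0],rect(b[3])[1],rect(b[3])[2]],1).tolist()) for b in blobs(m)[:3]])
            for b in blobs(m)[:3]:
                cs=cv2.findContours(b[3].astype(np.uint8),cv2.RETR_EXTERNAL,cv2.CHAIN_APPROX_NONE)[0];cv2.drawContours(V,cs,-1,(0,255,0),1)
        vis.append(V[:260])
    cv2.imwrite('pics/seg%s.png'%p,cv2.vconcat(vis))
E
```

```text
wA mill (45, 70, 170, 110) [(1869, np.float64(105.0), np.float64(90.9), [104.5, 90.5, 19.0, 101.0, 90.0])]
wA millgold (45, 70, 170, 110) [(444, np.float64(72.0), np.float64(91.5), [74.0, 90.5, 17.0, 36.0, 90.0]), (53, np.float64(85.5), np.float64(85.1), [84.5, 86.0, 6.0, 11.0, 90.0])]
wA face (95, 175, 165, 240) [(1760, np.float64(132.0), np.float64(209.3), [132.5, 208.9, 42.2, 52.1, 59.0])]
wA collet (265, 65, 325, 120) [(1214, np.float64(292.7), np.float64(93.6), [293.0, 93.5, 39.0, 38.0, 90.0])]
wA turn (230, 175, 335, 235) [(971, np.float64(279.3), np.float64(208.6), [280.5, 208.6, 79.3, 16.6, 15.2])]
wA ins (230, 175, 335, 235) [(70, np.float64(247.1), np.float64(202.3), [247.1, 202.4, 9.2, 8.4, 9.5])]
wB mill (141, 31, 274, 80) [(1892, np.float64(203.1), np.float64(57.0), [203.5, 57.0, 20.0, 99.0, 90.0])]
wB millgold (141, 31, 274, 80) [(554, np.float64(173.0), np.float64(56.8), [173.0, 57.0, 18.0, 36.0, 90.0])]
wB face (184, 141, 258, 217) [(1517, np.float64(224.0), np.float64(180.4), [223.3, 180.2, 44.5, 45.3, 45.0])]
wB collet (366, 25, 431, 90) [(1500, np.float64(401.0), n
[... 2158 characters left out ...]
6, np.float64(243.4), np.float64(64.4), [243.0, 63.5, 9.0, 8.0, 90.0])]
wD cupbase (172, 35, 260, 133) [(3799, np.float64(220.9), np.float64(89.6), [220.6, 89.9, 63.0, 61.3, 87.1])]
wD brass (198, 175, 258, 231) [(677, np.float64(229.2), np.float64(205.4), [229.5, 205.0, 28.0, 29.0, 90.0])]
wD pbase (186, 163, 267, 241) [(2245, np.float64(229.3), np.float64(202.9), [228.9, 203.7, 53.2, 55.9, 87.4])]
wD vbase (312, 15, 369, 141) [(4844, np.float64(341.2), np.float64(82.7), [342.0, 83.5, 109.0, 46.0, 90.0]), (554, np.float64(339.6), np.float64(20.4), [341.0, 21.0, 10.0, 56.0, 90.0])]
wD cbase (310, 140, 366, 258) [(3653, np.float64(338.0), np.float64(207.2), [338.5, 206.0, 55.0, 104.0, -0.0])]
```

View pics/segwA.png

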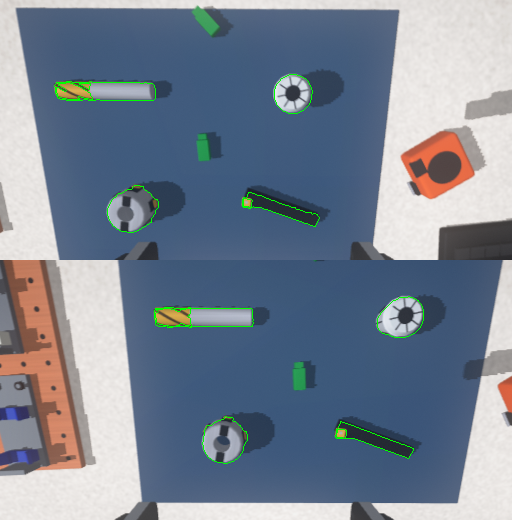

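View pics/segwC.png

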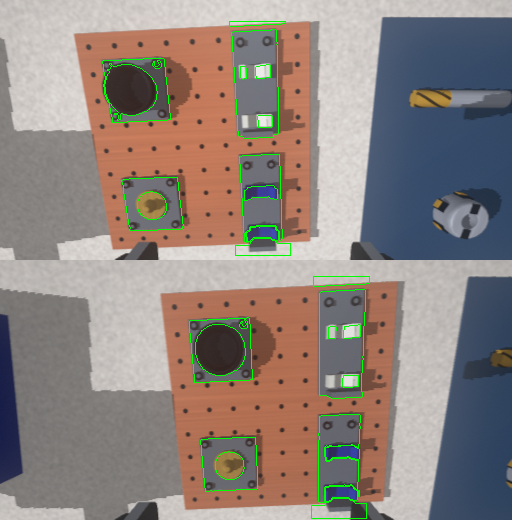

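Segmentation is clean: the outlines follow the tools, the blue blocks, the cup rim, the brass boss and the bases. Now I triangulate.

```bash
cat > meas.py <<'E'
from seg import *
A,B,C,D=[load(w+'.npz') for w in ('wA','wB','wC','wD')]
r=lambda x:np.round(np.asarray(x)*1000,1).tolist()
def two(n,p,pa,q,qa): x,e=tri([(p,*pa),(q,*qa)]);print(n,r(x),'gap',r(e[0]));return x
# end mill ends
def ends(c,roi):
    b=blobs(mask(c['pixels'],roi,'tool'))[0][3];y,x=np.nonzero(b);P=np.c_[x,y].astype(float)
    m=P.mean(0);d=np.linalg.svd(P-m,full_matrices=0)[2][0];d*=np.sign(d[0]);s=(P-m)@d;return m+d*(s.min()-.5),m+d*(s.max()+.5)
ea,eb=ends(A,(45,70,170,110)),ends(B,(141,31,274,80))
tip=two('mill tip',A,ea[0],B,eb[0]);pl=two('mill plain',A,ea[1],B,eb[1]);print(' len',r(np.linalg.norm(tip-pl)),'mid-shank',r(pl+(tip-pl)*35/110),'yaw',np.degrees(np.arctan2(*(tip-pl)[[1,0]])))
ta,tb=ends(A,(230,175,335,235)),ends(B,(322,140,432,211))
h=two('turn head',A,ta[0],B,tb[0]);p=two('turn plain',A,ta[1],B,tb[1]);print(' len',r(np.linalg.norm(h-p)),'yaw',np.degrees(np.arctan2(*(h-p)[[1,0]])))
two('insert',A,(247.1,202.3),B,(341.1,173.2))
for c,roi in ((A,(230,175,335,235)),(B,(322,140,432,211))): 
    bx=cv2.boxPoints(rect(blobs(mask(c['pixels'],roi,'tool'))[0][3]));print(' box@z11',r(onplane(c,*bx.T,.011)[:,:2]))
two('face body',A,(132,209.3),B,(224,180.4));two('collet body',A,(292.7,93.6),B,(401,57.5))
def hole(c,roi,t):
    I=cv2.cvtColor(c['pixels'],cv2.COLOR_RGB2HSV)[:,:,2];m=np.zeros_like(I);x0,y0,x1,y1=roi;m[y0:y1,x0:x1]=I[y0:y1,x0:x1]<t
    return [b[:3] for b in blobs(m,30)[:3]]
for c,ro in ((A,((100,190,150,232),(282,82,303,105))),(B,((204,160,245,204),(390,45,416,68)))): print([hole(c,x,t) for x,t in zip(ro,(110,75))])
# nests
blk=[two('blue far',C,(260.7,192.1),D,(341.9,191.9)),two('blue near',C,(262.5,232.6),D,(340.5,232.5))]
print(' channel seat',r(np.mean(blk,0)),'yaw',np.degrees(np.arctan2(*(blk[0]-blk[1])[[1,0]])),'dist',r(np.linalg.norm(blk[0]-blk[1])))
w=[two('white far R',C,(262.7,71.3),D,(351.6,71.4)),two('white near R',C,(264.8,120.9),D,(350,120.9))]
print(' mid',r(np.mean(w,0)),'yaw',np.degrees(np.arctan2(*(w[0]-w[1])[[1,0]])),'dist',r(np.linalg.norm(w[0]-w[1])));two('white far L',C,(243,72.2),D,(331.7,72))
for n,c,roi,rows in (('v',C,(228,26,285,138),[*range(36,60),*range(88,110)]),('v',D,(312,26,369,141),[*range(36,60),*range(88,110)]),('c',C,(234,145,290,240),[*range(160,182),*range(204,220)]),('c',D,(310,145,366,240),[*range(160,182),*range(204,220)])):
    b=blobs(mask(c['pixels'],roi,'nest'))[0][3];L=[(np.nonzero(b[v])[0].min(),np.nonzero(b[v])[0].max()+1,v) for v in rows];L=np.array(L,float)
    pl_=onplane(c,L[:,0]-.5,L[:,2],.02);pr=onplane(c,L[:,1]-.5,L[:,2],.02);m=(pl_+pr)/2;f=np.polyfit(m[:,0],m[:,1],1)
    top=np.nonzero(b.any(1))[0].min();print(n,'base y at x=.47,.61',r(np.polyval(f,[.47,.61])),'yaw',np.degrees(np.arctan(f[0])),'width',r(np.median(pl_[:,1]-pr[:,1])),'far edge x',r(onplane(c,L[:,0].mean(),top-.5,.02)[0,0]))
E_=[]
for c,ro in ((C,(98,50,162,120)),(D,(180,45,247,123))):
    b=blobs(mask(c['pixels'],ro,'dark'))[0][3].astype(np.uint8);b=cv2.morphologyEx(b,cv2.MORPH_OPEN,cv2.getStructuringElement(2,(13,13)))
    cs=max(cv2.findContours(b,0,1)[0],key=len);e=cv2.fitEllipse(cs);print(' ell',np.round(e[0]+e[1],1));E_.append(e[0])
two('cup',C,E_[0],D,E_[1]);two('brass',C,(151.6,205.3),D,(229.2,205.4));two('brassbox',C,(151.5,205),D,(229.5,205))
for c,q in ((C,(152,203.6)),(D,(228.9,203.7)),(D,(220.6,89.9))): print('base@20',r(onplane(c,*q,.02)))
E
python3 meas.py
```

```text
mill tip [594.4, -48.7, 22.9] gap 0.4
mill plain [594.8, -162.1, 8.7] gap 0.7
 len 114.3 mid-shank [594.7, -126.0, 13.3] yaw 90.20190164105796
turn head [465.7, -265.4, 18.1] gap 0.5
turn plain [433.1, -365.4, 18.0] gap 0.1
 len 105.2 yaw 71.94696378445464
insert [458.7, -271.9, 18.9] gap 0.2
 box@z11 [[450.6, -262.5], [472.4, -268.3], [444.4, -369.0], [421.8, -364.5]]
 box@z11 [[452.0, -264.4], [473.8, -270.0], [440.9, -370.2], [418.1, -365.9]]
face body [450.3, -125.1, 23.2] gap 0.3
collet body [591.8, -323.8, 34.7] gap 0.2
[[(326, np.float64(142.5), np.float64(201.3)), (317, np.float64(125.2), np.float64(213.2))], [(155, np.float64(292.5), np.float64(92.8))]]
[[(334, np.float64(221.7), np.float64(182.8)), (262, np.float64(237.9), np.float64(170.2))], [(180, np.float64(405.4), np.float64(55.2))]]
blue far [486.4, 133.9, 40.0] gap 0.0
blue near [433.1, 131.1, 38.2] gap 0.1
 channel seat [459.7, 132.5, 39.1] yaw 2.9517975957572915 dist 53.4
white far R [623.1, 132.8, 37.2] gap 0.2
white near R [569.8, 129.8, 35.9] gap 0.2
 mid [596.5, 131.3, 36.6] yaw 3.2084125963405925 dist 53.3
white far L [622.3, 154.5, 36.6] gap 0.1
v base y at x=.47,.61 [132.7, 139.8] yaw 2.9061358478724655 width 51.1 far edge x 669.4
v base y at x=.47,.61 [131.8, 139.0] yaw 2.9395260267159053 width 52.4 far edge x 669.1
c base y at x=.47,.61 [132.8, 140.1] yaw 2.9751044936981743 width 51.2 far edge x 529.9
c base y at x=.47,.61 [132.0, 138.8] yaw 2.7720609766837 width 52.5 far edge x 529.6
 ell [130.   89.4  48.3  54.7]
 ell [219.7  89.3  49.8  52. ]
cup [603.6, 277.1, 46.4] gap 0.0
brass [465.1, 270.8, 27.6] gap 0.1
brassbox [466.2, 270.2, 29.4] gap 0.1
base@20 [[465.1, 272.6, 20.0]]
base@20 [[464.8, 271.7, 20.0]]
base@20 [[603.8, 278.7, 20.0]]
```

Check values agree with the text: block spacing is 53.4 (54 expected), tops are at ~37 and ~40, the rim is at 46, and the mill axis is at 13. I'll refine the ring centres and the turning-tool shank while moving towards the end mill.

arm_command:
  moves:
    - {"x": 70, "y": 320, "z": 100, "rx": 0, "ry": 0, "rz": -50}
    - {"x": 70, "y": 320, "z": 100, "rx": 0, "ry": 0, "rz": -50}
    - {"x": 70, "y": 320, "z": 100, "rx": 0, "ry": 0, "rz": -50}
    - {"x": 70, "y": 320, "z": 100, "rx": 0, "ry": 0, "rz": -50}
    - {"x": 70, "y": 320, "z": 100, "rx": 0, "ry": 0, "rz": -50}
    - {"x": 70, "y": 320, "z": 100, "rx": 0, "ry": 0, "rz": -50}
    - {"x": 70, "y": 320, "z": 100, "rx": 0, "ry": 0, "rz": -50}
    - {"x": 70, "y": 320, "z": 100, "rx": 0, "ry": 0, "rz": -50}
  gripper: 50

```text
time: 3.57
eef_pos: [0.5888, -0.0795, 0.1735]
eef_rot: [180.0, 0.0, 50.3]
wrist_force: [1.2, -0.3, -0.4]
width: 0.586
finger_force: 0.0
```

```bash
cat >> h.py <<'E'
def go(x,y,z,yaw,o=None):
    o=o or bot.get_obs(); s=tool([x,y,z],o); t=R.from_euler('xyz',o['eef_rot'],degrees=True).inv()*R.from_euler('xyz',[180,0,yaw],degrees=True)
    print('at',np.round(o['eef_pos'],4),np.round(o['eef_rot'],2),'GO',np.round(s,1),np.round(t.as_rotvec(degrees=True),2),'F',np.round(o['wrist_force'],1),'w',round(o['width']*85.4,1))
E
python3 - <<'E'
from seg import *
A,B=load('wA.npz'),load('wB.npz')
for n,a,b in (('face',(125.2,213.2),(221.7,182.8)),('collet',(292.5,92.8),(405.4,55.2))): x,e=tri([(A,*a),(B,*b)]);print(n,np.round(x,4),np.round(e,4))
for c,roi in ((A,(230,175,335,235)),(B,(322,140,432,211))):
    b=blobs(mask(c['pixels'],roi,'tool'))[0][3];v,u=np.nonzero(b);P=onplane(c,u,v,.011)[:,:2]
    for it in range(3):
        Q=P if it==0 else P[s<s.min()+.062]
        m=Q.mean(0);d=np.linalg.svd(Q-m,full_matrices=0)[2][0];d*=np.sign(d[1]);s=(P-m)@d
    w=(Q-m)@[-d[1],d[0]];print('yaw',np.degrees(np.arctan2(d[1],d[0])),'len',np.ptp(s),'width',np.ptp(w),'mid-shank',m+d*(s.min()+.035),'from head',m+d*(s.max()-.065))
go(.5946,-.1255,.12,90.2)
E
```

```text
face [ 0.452  -0.1242  0.0428] [0.0003 0.0003]
collet [ 0.5922 -0.3218  0.0494] [0.0002 0.0002]
yaw 70.90823747150571 len 0.10482359808538978 width 0.017904885682277764 mid-shank [ 0.44158718 -0.33248113] from head [ 0.44316489 -0.32792285]
yaw 70.10100796481822 len 0.10538332454011713 width 0.015631645339694435 mid-shank [ 0.44240059 -0.33465247] from head [ 0.44423287 -0.32959056]
at [ 0.5888 -0.0795  0.1735] [1.7997e+02 3.0000e-02 5.0290e+01] GO [-31.7  33.8  53.5] [ 2.000e-02  4.000e-02 -3.991e+01] F [ 1.2 -0.3 -0.4] w 50.0
```

Ring tops come out at 42.8 and 49.4 mm (43 and 49 expected), so I trust those. Going down on the end mill.

arm_command:
  moves:
    - {"x": -32, "y": 34, "z": 53, "rx": 0, "ry": 0, "rz": -40}
    - {"x": -32, "y": 34, "z": 53, "rx": 0, "ry": 0, "rz": -40}
    - {"x": -32, "y": 34, "z": 53, "rx": 0, "ry": 0, "rz": -40}
    - {"x": -32, "y": 34, "z": 53, "rx": 0, "ry": 0, "rz": -40}
    - {"x": -32, "y": 34, "z": 53, "rx": 0, "ry": 0, "rz": -40}
    - {"x": -32, "y": 34, "z": 53, "rx": 0, "ry": 0, "rz": -40}
    - {"x": -32, "y": 34, "z": 53, "rx": 0, "ry": 0, "rz": -40}
    - {"x": -32, "y": 34, "z": 53, "rx": 0, "ry": 0, "rz": -40}

```text
time: 4.23
eef_pos: [0.5941, -0.1227, 0.1209]
eef_rot: [-180.0, 0.0, 89.7]
wrist_force: [-0.8, -0.4, -0.7]
width: 0.588
finger_force: 0.0
```

```bash
python3 -c "
from h import *
go(.5946,-.1255,.005,90.2)
c=snap('wE')
for p in ([.5946,-.1255,.013],[.5946,-.1605,.013],[.5946,-.0505,.013]): print(proj(c,p))"
```

```text
at [ 0.5941 -0.1227  0.1209] [-1.7998e+02  3.0000e-02  8.9710e+01] GO [ -2.7   0.5 115.9] [-0.02  0.03 -0.49] F [-0.8 -0.4 -0.7] w 50.3
4.23 [ 0.5941 -0.1227  0.1209] [-1.7998e+02  3.0000e-02  8.9710e+01] [ 18.  52. -19.  85.  21.  47.  -9.]
[[253.04977668 192.69983334]]
[[253.33215171 232.94403975]]
[[252.36971763  95.77753587]]
```

View pics/wE.png

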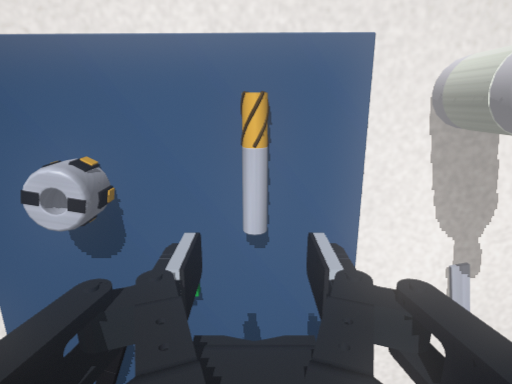

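The end mill lies centred between the fingers (axis col 255, plain end row 233, tip row 92), within 2 px of the prediction. Descending and gripping.

arm_command:
  moves:
    - {"x": -2.7, "y": 0, "z": 40, "rx": 0, "ry": 0, "rz": -0.5}
    - {"x": -2.7, "y": 0, "z": 75, "rx": 0, "ry": 0, "rz": -0.5}
    - {"x": -2.7, "y": 0, "z": 95, "rx": 0, "ry": 0, "rz": -0.5}
    - {"x": -2.7, "y": 0, "z": 106, "rx": 0, "ry": 0, "rz": -0.5}
    - {"x": -2.7, "y": 0, "z": 112, "rx": 0, "ry": 0, "rz": -0.5}
    - {"x": -2.7, "y": 0, "z": 115.5, "rx": 0, "ry": 0, "rz": -0.5}
    - {"x": -2.7, "y": 0, "z": 115.5, "rx": 0, "ry": 0, "rz": -0.5}

```text
time: 4.87
eef_pos: [0.595, -0.1235, 0.006]
eef_rot: [180.0, 0.0, 90.5]
wrist_force: [0.6, -0.2, -0.6]
width: 0.583
finger_force: 0.0
```

arm_command:
  moves:
    - {"x": 0, "y": 0, "z": 0, "rx": 0, "ry": 0, "rz": 0}
    - {"x": 0, "y": 0, "z": 0, "rx": 0, "ry": 0, "rz": 0}
    - {"x": 0, "y": 0, "z": 0, "rx": 0, "ry": 0, "rz": 0}
    - {"x": 0, "y": 0, "z": 0, "rx": 0, "ry": 0, "rz": 0}
    - {"x": 0, "y": 0, "z": 0, "rx": 0, "ry": 0, "rz": 0}
    - {"x": 0, "y": 0, "z": 0, "rx": 0, "ry": 0, "rz": 0}
    - {"x": 0, "y": 0, "z": 0, "rx": 0, "ry": 0, "rz": 0}
    - {"x": 0, "y": 0, "z": 0, "rx": 0, "ry": 0, "rz": 0}
  gripper: 5
  newtons: 70

```text
time: 5.53
eef_pos: [0.5953, -0.1234, 0.0067]
eef_rot: [179.9, 0.0, 90.5]
wrist_force: [-1.3, 0.3, 9.7]
width: 0.204
finger_force: 68.2
```

arm_command:
  moves:
    - {"x": 0, "y": 0, "z": 0, "rx": 0, "ry": 0, "rz": 0}
    - {"x": 0, "y": 0, "z": 0, "rx": 0, "ry": 0, "rz": 0}
    - {"x": 0, "y": 0, "z": -5, "rx": 0, "ry": 0, "rz": 0}
    - {"x": 0, "y": 0, "z": -15, "rx": 0, "ry": 0, "rz": 0}
    - {"x": 0, "y": 0, "z": -30, "rx": 0, "ry": 0, "rz": 0}
    - {"x": 0, "y": 0, "z": -50, "rx": 0, "ry": 0, "rz": 0}
    - {"x": 0, "y": 0, "z": -70, "rx": 0, "ry": 0, "rz": 0}
    - {"x": 0, "y": 0, "z": -80, "rx": 0, "ry": 0, "rz": 0}

```text
time: 6.2
eef_pos: [0.5954, -0.1234, 0.0885]
eef_rot: [179.9, 0.0, 90.5]
wrist_force: [0.3, -0.3, -2.1]
width: 0.198
finger_force: 68.6
```

```bash
python3 -c "
from h import *
go(.597,.1387,.15,2.9)
c=snap('wF')"
```

```text
at [ 0.5954 -0.1234  0.0885] [1.7985e+02 2.0000e-02 9.0500e+01] GO [262.    4.1 -61.6] [ 0.13 -0.1  87.6 ] F [ 0.3 -0.3 -2.1] w 16.9
6.2 [ 0.5954 -0.1234  0.0885] [1.7985e+02 2.0000e-02 9.0500e+01] [ 17.  55. -18.  86.  22.  43.  -9.]
```

View pics/wF.png

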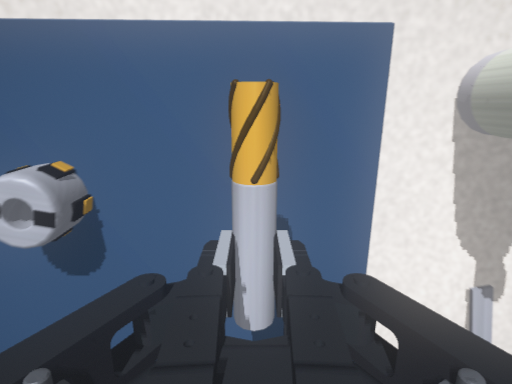

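The end mill is held between the pads with its shank along the tool x axis. The pad width reads 16.9 mm, so I check its tilt and depth from the silhouette before placing.

```bash
python3 - <<'E'
from seg import *
c=load('wF.npz');I=c['pixels'];o=bot.get_obs()
Rt=R.from_euler('xyz',o['eef_rot'],degrees=True);T=c['T'];cam=Rt.inv().apply(T[:3,3]-o['eef_pos'])*1000
m=mask(I,(200,70,310,228),'tool');rows=np.arange(92,226)
L=[];
for v in rows:
    u=np.nonzero(m[v])[0];L.append((u.min()-.5,u.max()+.5,v))
L=np.array(L)
def fit(k):
    w=np.ones(len(L),bool)
    for _ in range(6): f=np.polyfit(L[w,2],L[w,k],1);e=L[:,k]-np.polyval(f,L[:,2]);w=(abs(e)<.7)
    print(f,w.sum());_,d=ray(c,np.polyval(f,[92,225]),[92,225]);n=np.cross(*d);n=Rt.inv().apply(n);return n/np.linalg.norm(n)
n1,n2=fit(0),fit(1);d=np.cross(n1,n2);d/=np.linalg.norm(d);d*=np.sign(d[0])
ang=np.arccos(abs(n1@n2));D=10/np.sin(ang/2);b=n1-n2 if n1@n2>0 else n1+n2
mid=n1+n2 if n1@n2>0 else n1-n2;mid/=np.linalg.norm(mid);q=np.cross(mid,d);q*=np.sign(q[2])
P=cam+D*q;print('cam',cam,'dir',d,'D',D)
for x in (0,75): print('axis at tool x',x,P+d*(x-P[0])/d[0])
col=255
for v in (82,182,327):
    _,r_=ray(c,col,v);r_=Rt.inv().apply(r_)[0];
    for z in (-8,-18): print(v,z,(cam+r_*(z-cam[2])/r_[2]).round(1))
E
```

```text
[3.37217589e-02 2.24991908e+02] 82
[-2.66736377e-02  2.83461183e+02] 70
cam [  68.02256426    1.0492692  -141.21505215] dir [ 0.99275142 -0.00341627 -0.12013723] D 127.10402487022182
axis at tool x 0 [ 0.          1.34739595 -4.95201332]
axis at tool x 75 [ 75.           1.08930478 -14.02809406]
82 -8 [75.6  1.3 -8. ]
82 -18 [ 75.    1.3 -18. ]
182 -8 [35.1  1.3 -8. ]
182 -18 [ 37.6   1.3 -18. ]
327 -8 [-37.6   1.3  -8. ]
327 -18 [-29.7   1.3 -18. ]
```

```bash
python3 - <<'E'
from seg import *
o=bot.get_obs();Rt=R.from_euler('xyz',o['eef_rot'],degrees=True)
W=load('wF.npz')
s=grab('side');t=grab('top')
for n,c in (('side',s),('top',t)):
    for x in (-35,0,35,75): print(n,x,proj(c,Rt.apply([.001*x,0,-.008])+o['eef_pos']).round(1))
    p=proj(c,Rt.apply([.055,0,-.008])+o['eef_pos'])[0].astype(int)
    print([b[:3] for b in blobs(mask(c['pixels'],(p[0]-30,p[1]-30,p[0]+30,p[1]+30),'gold'),8)])
gs=blobs(mask(W['pixels'],(210,70,300,185),'gold'));print([g[:3] for g in gs])
p=proj(s,Rt.apply([.03,0,-.008])+o['eef_pos'])[0].astype(int)
cv2.imwrite('pics/sF.png',cv2.resize(s['pixels'][p[1]-50:p[1]+50,p[0]-60:p[0]+60,::-1],None,fx=6,fy=6,interpolation=cv2.INTER_CUBIC));print('crop origin',p-[60,50])
E
```

```text
side -35 [[263.9 191.4]]
side 0 [[261.2 180.5]]
side 35 [[258.6 170. ]]
side 75 [[255.8 158.5]]
[]
top -35 [[290.  189.8]]
top 0 [[278.2 189.8]]
top 35 [[266.5 189.9]]
top 75 [[253.1 189.9]]
[(13, np.float64(256.5), np.float64(192.4))]
[(2287, np.float64(258.3), np.float64(141.2)), (1263, np.float64(245.3), np.float64(105.7)), (422, np.float64(270.4), np.float64(170.5))]
crop origin [198 121]
```

View pics/sF.png

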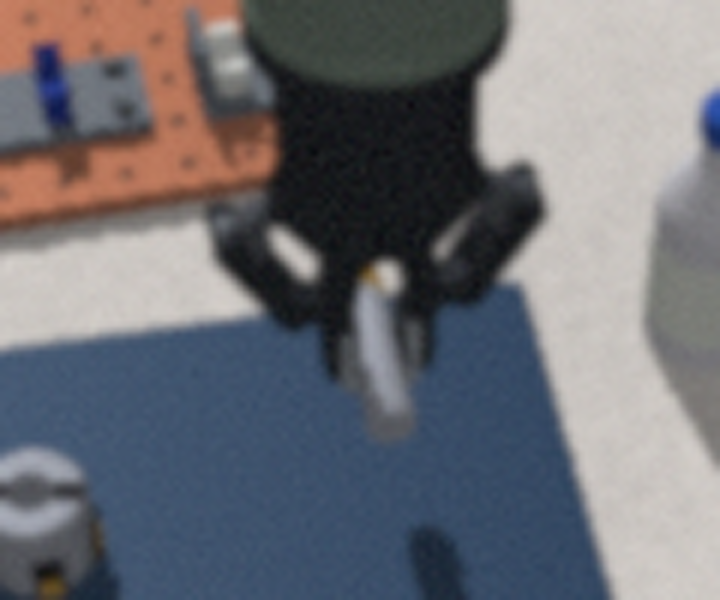

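The crop shows the bar held with the plain end (crop 392,420) hanging slightly low, matching the silhouette: cutting end up by about 6 degrees. I'll take part of that out with a pitch turn, and the V-blocks will level the rest.

arm_command:
  moves:
    - {"x": 20, "y": 2, "z": -30, "rx": 0, "ry": 0, "rz": 0}
    - {"x": 40, "y": 2, "z": -60, "rx": 0, "ry": 0, "rz": 7}
    - {"x": 70, "y": 2, "z": -60, "rx": 0, "ry": 0, "rz": 14}
    - {"x": 100, "y": 3, "z": -60, "rx": 0, "ry": 0, "rz": 21}
    - {"x": 130, "y": 4, "z": -60, "rx": 0, "ry": 0, "rz": 28}
    - {"x": 160, "y": 5, "z": -60, "rx": 0, "ry": 0, "rz": 35}
    - {"x": 190, "y": 6, "z": -60, "rx": 0, "ry": 0, "rz": 42}
    - {"x": 220, "y": 7, "z": -60, "rx": 0, "ry": 0, "rz": 49}

```text
time: 7.02
eef_pos: [0.5992, 0.0981, 0.1443]
eef_rot: [-180.0, 0.1, 41.2]
wrist_force: [-0.2, 0.2, -2.7]
width: 0.204
finger_force: 69.0
```

```bash
python3 -c "
from h import *
go(.6,.1387,.12,2.9)"
```

```text
at [0.5992 0.0981 0.1443] [-1.7997e+02  9.0000e-02  4.1160e+01] GO [ 27.4 -30.   24.2] [-0.    0.1  38.26] F [-0.2  0.2 -2.7] w 17.4
```

arm_command:
  moves:
    - {"x": 27.4, "y": -30, "z": 24, "rx": 0, "ry": 0, "rz": 38.3}
    - {"x": 27.4, "y": -30, "z": 24, "rx": 0, "ry": 0, "rz": 38.3}
    - {"x": 27.4, "y": -30, "z": 24, "rx": 0, "ry": 0, "rz": 38.3}
    - {"x": 27.4, "y": -30, "z": 24, "rx": 0, "ry": 0, "rz": 38.3}
    - {"x": 27.4, "y": -30, "z": 24, "rx": 0, "ry": 0, "rz": 38.3}
    - {"x": 27.4, "y": -30, "z": 24, "rx": 0, "ry": 0, "rz": 38.3}
    - {"x": 27.4, "y": -30, "z": 24, "rx": 0, "ry": 0, "rz": 38.3}
    - {"x": 27.4, "y": -30, "z": 24, "rx": 0, "ry": 0, "rz": 38.3}

```text
time: 7.68
eef_pos: [0.5999, 0.1373, 0.1205]
eef_rot: [180.0, 0.1, 3.3]
wrist_force: [0.4, 1.1, -1.9]
width: 0.203
finger_force: 69.0
```

arm_command:
  moves:
    - {"x": 0, "y": 0, "z": 0, "rx": 0, "ry": -4, "rz": 0}
    - {"x": 0, "y": 0, "z": 0, "rx": 0, "ry": -4, "rz": 0}
    - {"x": 0, "y": 0, "z": 0, "rx": 0, "ry": -4, "rz": 0}

```text
time: 7.93
eef_pos: [0.6005, 0.1371, 0.1207]
eef_rot: [180.0, 4.0, 3.3]
wrist_force: [-0.8, -0.1, -2.1]
width: 0.206
finger_force: 69.1
```

```bash
python3 - <<'E'
from h import *
go(.6,.1387,.05,2.9)
c=snap('wG'); s=grab('side'); cv2.imwrite('pics/G.png',cv2.hconcat([c['pixels'][:,100:420,::-1],cv2.resize(s['pixels'][80:176,200:300,::-1],None,fx=4,fy=4,interpolation=cv2.INTER_CUBIC)]))
E
```

```text
at [0.6005 0.1371 0.1207] [180.     3.97   3.27] GO [ 4.5 -1.7 70.6] [0.02 3.97 0.37] F [-0.8 -0.1 -2.1] w 17.6
7.93 [0.6005 0.1371 0.1207] [180.     3.97   3.27] [-19.  54.   8.  78.  -9.  52. -95.]
```

View pics/G.png

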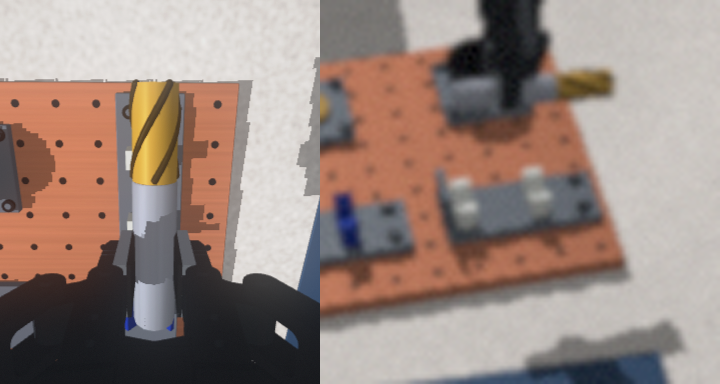

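The side crop shows the bar over the vnest, with the tip at side px ~273,100 and the plain end at ~232,104. I'll compare that with projections at several tilts.

```bash
python3 - <<'E'
from seg import *
o=bot.get_obs();Rt=R.from_euler('xyz',o['eef_rot'],degrees=True)
s=grab('side')
g=blobs(mask(s['pixels'],(252,88,285,115),'gold'),8);b=g[0][3];v,u=np.nonzero(b)
P=np.c_[u,v]-[u.mean(),v.mean()];d=np.linalg.svd(P,full_matrices=0)[2][0];print('gold',g[0][:3],'dir slope',d[1]/d[0],u.min(),u.max())
for tilt in (-8,-4,0,4,8):   # tilt in tool frame: tip up positive
    a=np.array([np.cos(np.radians(tilt)),0,-np.sin(np.radians(tilt))])
    q=[proj(s,Rt.apply((np.array([0,0,-6.])+a*x)/1000)+o['eef_pos'])[0] for x in (-35,35,55,75)]
    print(tilt,np.round(q,1).tolist(),'slope',(q[3]-q[1])[1]/(q[3]-q[1])[0])
# shank grey left end: columns profile of pixels just around predicted line
for x in range(228,262,3):
    col=s['pixels'][92:116,x].astype(int);print(x,[int(k) for k in (col.max(1))])
E
```

```text
gold (52, np.float64(266.2), np.float64(101.0)) dir slope -0.1609802590865719 261 272
-8 [[234.0, 102.2], [258.5, 102.7], [265.4, 102.8], [272.2, 102.9]] slope 0.017321131203695776
-4 [[233.9, 103.0], [258.7, 102.0], [265.6, 101.7], [272.5, 101.4]] slope -0.04077829842517323
0 [[233.8, 103.7], [258.7, 101.2], [265.8, 100.6], [272.8, 99.9]] slope -0.09795133760418044
4 [[233.8, 104.4], [258.8, 100.5], [265.8, 99.4], [272.9, 98.4]] slope -0.15476853554376882
8 [[233.9, 105.1], [258.7, 99.8], [265.8, 98.3], [272.8, 96.8]] slope -0.21178637628925617
228 [189, 180, 177, 154, 118, 103, 116, 120, 115, 128, 155, 167, 170, 161, 144, 144, 169, 181, 185, 181, 177, 178, 180, 182]
231 [162, 139, 118, 88, 56, 62, 88, 105, 109, 114, 114, 115, 115, 113, 101, 91, 101, 114, 125, 132, 143, 153, 171, 180]
234 [43, 17, 18, 11, 19, 26, 38, 68, 110, 126, 118, 107, 99, 95, 88, 75, 58, 59, 61, 81, 110, 140, 167, 178]
237 [16, 18, 16, 14, 19, 18, 38, 91, 136, 141, 117, 102, 97, 91, 84, 73, 67, 62, 69, 89, 107, 132, 160, 172]
240 [33, 23, 32, 33, 26, 31, 48, 97, 132, 130, 115, 100, 98, 93, 85, 74, 67, 62, 74, 80, 90, 98, 105, 129]
243 [34, 29, 28, 27, 30, 44, 69, 82, 96, 94, 88, 89, 87, 86, 87, 79, 74, 71, 92, 103, 101, 102, 104, 126]
246 [23, 26, 24, 20, 29, 23, 25, 28, 33, 33, 35, 33, 21, 31, 35, 52, 66, 85, 95, 102, 105, 105, 105, 129]
249 [34, 27, 25, 27, 25, 25, 24, 29, 34, 39, 40, 42, 42, 45, 47, 60, 67, 73, 82, 90, 105, 111, 134, 160]
252 [45, 35, 33, 23, 26, 27, 43, 72, 87, 95, 98, 93, 90, 80, 77, 77, 89, 99, 117, 126, 132, 148, 165, 160]
255 [38, 54, 72, 95, 113, 124, 136, 129, 126, 111, 102, 95, 95, 121, 156, 167, 168, 170, 171, 170, 171, 174, 170, 172]
258 [186, 183, 183, 185, 178, 170, 152, 132, 119, 106, 92, 86, 99, 131, 158, 155, 139, 146, 163, 167, 174, 167, 168, 170]
261 [195, 198, 196, 196, 191, 180, 154, 118, 100, 108, 104, 90, 99, 140, 167, 171, 166, 169, 169, 167, 168, 157, 138, 138]
```

Tilt is small (within about ±4°). I'll halve the pitch and go down towards the blocks.

arm_command:
  moves:
    - {"x": 2, "y": -1.5, "z": 25, "rx": 0, "ry": 1, "rz": 0.3}
    - {"x": 4, "y": -1.5, "z": 50, "rx": 0, "ry": 2, "rz": 0.3}
    - {"x": 5, "y": -1.5, "z": 65, "rx": 0, "ry": 2, "rz": 0.3}
    - {"x": 5, "y": -1.5, "z": 72, "rx": 0, "ry": 2, "rz": 0.3}
    - {"x": 5, "y": -1.5, "z": 75, "rx": 0, "ry": 2, "rz": 0.3}
    - {"x": 5, "y": -1.5, "z": 75, "rx": 0, "ry": 2, "rz": 0.3}

```text
time: 8.58
eef_pos: [0.6001, 0.1389, 0.0465]
eef_rot: [180.0, 2.0, 2.9]
wrist_force: [0.8, 0.5, -1.5]
width: 0.205
finger_force: 69.0
```

arm_command:
  moves:
    - {"x": 0, "y": 0, "z": 2, "rx": 0, "ry": 0, "rz": 0}
    - {"x": 0, "y": 0, "z": 4, "rx": 0, "ry": 0, "rz": 0}
    - {"x": 0, "y": 0, "z": 6, "rx": 0, "ry": 0, "rz": 0}
    - {"x": 0, "y": 0, "z": 6, "rx": 0, "ry": 0, "rz": 0}

```text
time: 8.92
eef_pos: [0.5998, 0.1389, 0.0404]
eef_rot: [180.0, 2.0, 2.9]
wrist_force: [-0.4, 0.4, -3.0]
width: 0.203
finger_force: 69.0
```

arm_command:
  moves:
    - {"x": 0, "y": 0, "z": 1, "rx": 0, "ry": 0, "rz": 0}
    - {"x": 0, "y": 0, "z": 2, "rx": 0, "ry": 0, "rz": 0}
    - {"x": 0, "y": 0, "z": 2, "rx": 0, "ry": 0, "rz": 0}

```text
time: 9.17
eef_pos: [0.5997, 0.1389, 0.0382]
eef_rot: [180.0, 2.0, 2.9]
wrist_force: [-0.5, -0.2, -1.9]
width: 0.2
finger_force: 69.0
```

arm_command:
  moves:
    - {"x": 0, "y": 0, "z": 1, "rx": 0, "ry": 0, "rz": 0}
    - {"x": 0, "y": 0, "z": 2, "rx": 0, "ry": 0, "rz": 0}
    - {"x": 0, "y": 0, "z": 2, "rx": 0, "ry": 0, "rz": 0}

```text
time: 9.42
eef_pos: [0.5997, 0.139, 0.0363]
eef_rot: [180.0, 2.0, 2.9]
wrist_force: [0.6, 0.8, 0.8]
width: 0.206
finger_force: 69.1
```

arm_command:
  moves:
    - {"x": 0, "y": 0, "z": 1, "rx": 0, "ry": 0, "rz": 0}
    - {"x": 0, "y": 0, "z": 1, "rx": 0, "ry": 0, "rz": 0}
    - {"x": 0, "y": 0, "z": 1, "rx": 0, "ry": 0, "rz": 0}

```text
time: 9.67
eef_pos: [0.5998, 0.1392, 0.0356]
eef_rot: [-180.0, 2.0, 2.9]
wrist_force: [-1.8, 2.3, 4.0]
width: 0.199
finger_force: 69.9
```

arm_command:
  moves:
    - {"x": 0, "y": 0, "z": 1, "rx": 0, "ry": 0, "rz": 0}
    - {"x": 0, "y": 0, "z": 1, "rx": 0, "ry": 0, "rz": 0}
    - {"x": 0, "y": 0, "z": 1, "rx": 0, "ry": 0, "rz": 0}

```text
time: 9.92
eef_pos: [0.5998, 0.1394, 0.0349]
eef_rot: [-180.0, 2.0, 2.9]
wrist_force: [-3.0, 3.3, 9.8]
width: 0.203
finger_force: 70.5
```

Contact is at the expected height, and force is building gently. I ease the grip to let it settle, then open.

arm_command:
  moves:
    - {"x": 0, "y": -0.5, "z": 1, "rx": 0, "ry": 0, "rz": 0}
    - {"x": 0, "y": -0.5, "z": 1, "rx": 0, "ry": 0, "rz": 0}
    - {"x": 0, "y": -0.5, "z": 1, "rx": 0, "ry": 0, "rz": 0}
  newtons: 20

```text
time: 10.17
eef_pos: [0.6, 0.1402, 0.0341]
eef_rot: [-179.9, 1.9, 2.9]
wrist_force: [-2.3, 4.9, 12.8]
width: 0.204
finger_force: 70.8
```

arm_command:
  moves:
    - {"x": 0, "y": 0, "z": 0, "rx": 0, "ry": 0, "rz": 0}
    - {"x": 0, "y": 0, "z": 0, "rx": 0, "ry": 0, "rz": 0}
    - {"x": 0, "y": 0, "z": 0, "rx": 0, "ry": 0, "rz": 0}
    - {"x": 0, "y": 0, "z": 0, "rx": 0, "ry": 0, "rz": 0}
    - {"x": 0, "y": 0, "z": 0, "rx": 0, "ry": 0, "rz": 0}
    - {"x": 0, "y": 0, "z": 0, "rx": 0, "ry": 0, "rz": 0}
  gripper: 42

```text
time: 10.67
eef_pos: [0.5995, 0.1393, 0.0333]
eef_rot: [180.0, 2.0, 2.9]
wrist_force: [-0.6, 0.0, 0.9]
width: 0.491
finger_force: 0.0
```

arm_command:
  moves:
    - {"x": 0, "y": 0, "z": -10, "rx": 0, "ry": 0, "rz": 0}
    - {"x": 0, "y": 0, "z": -30, "rx": 0, "ry": 0, "rz": 0}
    - {"x": 0, "y": 0, "z": -60, "rx": 0, "ry": -1, "rz": 0}
    - {"x": 0, "y": 0, "z": -95, "rx": 0, "ry": -2, "rz": 0}
    - {"x": 0, "y": 0, "z": -130, "rx": 0, "ry": -2, "rz": 0}
    - {"x": 0, "y": 0, "z": -150, "rx": 0, "ry": -2, "rz": 0}
    - {"x": 0, "y": 0, "z": -150, "rx": 0, "ry": -2, "rz": 0}

```text
time: 11.25
eef_pos: [0.6064, 0.1398, 0.1884]
eef_rot: [-179.9, 3.6, 2.9]
wrist_force: [1.4, -0.4, -0.4]
width: 0.491
finger_force: 0.0
```

```bash
python3 - <<'E'
from seg import *
c=snap('wH');go(.4427,-.3313,.15,70.5)
roi=(200,20,310,330)
p=lambda q:proj(c,q)[0].round(1)
n=R.from_euler('z',2.9,degrees=True)
for x in (-35,35,75): print('expected',x,p(np.array([.597,.1387,.040])+n.apply([x/1000,0,0])),p(np.array([.597,.1387,.050])+n.apply([x/1000,0,0])))
g=blobs(mask(c['pixels'],(150,0,380,250),'gold'));print([(b[:3],rect(b[3])) for b in g[:2]])
h=blobs(mask(c['pixels'],(225,0,285,225),'white'));print([(b[:3],rect(b[3])) for b in h[:5]])
cv2.imwrite('pics/wHc.png',cv2.resize(c['pixels'][:300,150:400,::-1],None,fx=2,fy=2))
E
```

```text
11.25 [0.6064 0.1398 0.1884] [-179.95    3.62    2.9 ] [-19.  50.   9.  73.  -9.  61. -96.]
at [0.6056 0.1397 0.186 ] [-179.97    3.78    2.91] GO [-183.7  462.2   48. ] [ -2.26   3.32 -67.57] F [-1.5  0.3  0.2] w 41.9
expected -35 [254.5 214.2] [254.5 218.5]
expected 35 [254.4 142. ] [254.5 144.1]
expected 75 [254.4  95.3] [254.4  95.9]
[((1016, np.float64(253.5), np.float64(115.2)), ((253.5, 115.0), (48.0, 23.0), 90.0))]
[((5393, np.float64(255.5), np.float64(44.4)), ((255.5, 45.0), (90.0, 59.0), 90.0)), ((1245, np.float64(248.2), np.float64(175.1)), ((246.0, 176.5), (73.0, 22.0), 90.0))]
```

View pics/wHc.png

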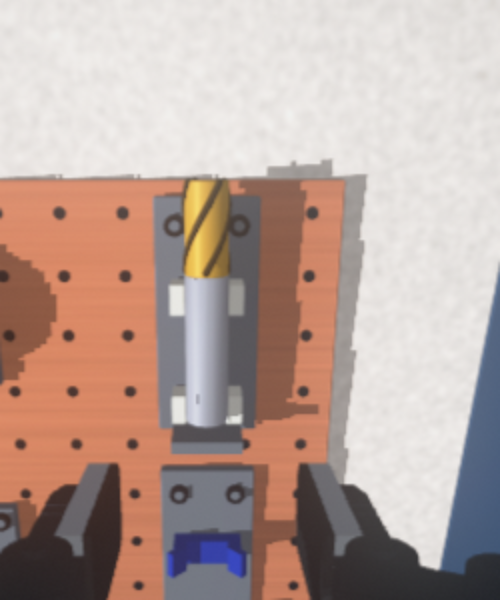

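The end mill sits in both V-blocks: gold rows 91–139 against the expected 95–142, so about 3 mm away from the stop, and centred. Next is the turning tool.

arm_command:
  moves:
    - {"x": -110, "y": 300, "z": 20, "rx": 0, "ry": 3.8, "rz": 0}
    - {"x": -110, "y": 300, "z": 20, "rx": 0, "ry": 3.8, "rz": 0}
    - {"x": -110, "y": 300, "z": 20, "rx": 0, "ry": 3.8, "rz": 0}
    - {"x": -110, "y": 300, "z": 20, "rx": 0, "ry": 3.8, "rz": 0}
    - {"x": -110, "y": 300, "z": 20, "rx": 0, "ry": 3.8, "rz": 0}
    - {"x": -110, "y": 300, "z": 20, "rx": 0, "ry": 3.8, "rz": 0}
    - {"x": -110, "y": 300, "z": 20, "rx": 0, "ry": 3.8, "rz": 0}
    - {"x": -110, "y": 300, "z": 20, "rx": 0, "ry": 3.8, "rz": 0}

```text
time: 11.97
eef_pos: [0.5072, -0.1685, 0.1708]
eef_rot: [180.0, 0.3, 2.8]
wrist_force: [0.6, 0.1, 0.1]
width: 0.493
finger_force: 0.0
```

```bash
python3 -c "
from h import *
go(.4427,-.3313,.12,70.5)"
```

```text
at [ 0.5072 -0.1685  0.1708] [179.96   0.26   2.82] GO [-72.2 159.4  51.3] [ -0.12   0.26 -67.68] F [0.6 0.1 0.1] w 42.1
```

arm_command:
  moves:
    - {"x": -72, "y": 159, "z": 51, "rx": 0, "ry": 0.2, "rz": -56}
    - {"x": -72, "y": 159, "z": 51, "rx": 0, "ry": 0.2, "rz": -56}
    - {"x": -72, "y": 159, "z": 51, "rx": 0, "ry": 0.2, "rz": -56}
    - {"x": -72, "y": 159, "z": 51, "rx": 0, "ry": 0.2, "rz": -56}
    - {"x": -72, "y": 159, "z": 51, "rx": 0, "ry": 0.2, "rz": -56}
    - {"x": -72, "y": 159, "z": 51, "rx": 0, "ry": 0.2, "rz": -56}
    - {"x": -72, "y": 159, "z": 51, "rx": 0, "ry": 0.2, "rz": -56}
    - {"x": -72, "y": 159, "z": 51, "rx": 0, "ry": 0.2, "rz": -56}

```text
time: 12.63
eef_pos: [0.4444, -0.3282, 0.1199]
eef_rot: [-179.9, -0.1, 59.2]
wrist_force: [1.1, -0.6, -0.4]
width: 0.495
finger_force: 0.0
```

arm_command:
  moves:
    - {"x": 0, "y": 0, "z": 0, "rx": 0, "ry": 0, "rz": -6}
    - {"x": 0, "y": 0, "z": 0, "rx": 0, "ry": 0, "rz": -11.7}
    - {"x": 0, "y": 0, "z": 0, "rx": 0, "ry": 0, "rz": -11.7}
    - {"x": 0, "y": 0, "z": 0, "rx": 0, "ry": 0, "rz": -11.7}

```text
time: 12.97
eef_pos: [0.4447, -0.328, 0.1201]
eef_rot: [-179.9, -0.1, 70.4]
wrist_force: [-0.2, -0.5, -0.8]
width: 0.497
finger_force: 0.0
```

```bash
python3 - <<'E'
from seg import *
go(.4427,-.3313,.005,70.5);c=snap('wI')
d=np.array([np.cos(np.radians(70.5)),np.sin(np.radians(70.5)),0])
pp=proj(c,[np.array([.4427,-.3313,.011])+d*x/1000 for x in (-35,0,35,65)]).round(1);print(pp.tolist())
roi=(200,20,310,260);b=[k for k in blobs(mask(c['pixels'],roi,'tool')) if k[0]>300]
for k in b[:2]: print(k[:3],rect(k[3]))
v,u=np.nonzero(b[0][3])
P=onplane(c,u,v,.011)[:,:2]
for it in range(3):
    Q=P if it==0 else P[(s<s.min()+.062)]
    m=Q.mean(0);e=np.linalg.svd(Q-m,full_matrices=0)[2][0];e*=np.sign(e[1]);s=(P-m)@e
print('yaw',np.degrees(np.arctan2(e[1],e[0])),'len',np.ptp(s),'w',np.ptp((Q-m)@[-e[1],e[0]]),m+e*(s.min()+.035),m+e*(s.max()-.065))
E
```

```text
at [ 0.4447 -0.328   0.1201] [-1.799e+02 -8.000e-02  7.042e+01] GO [ -3.9  -0.6 115.1] [-0.1  -0.08 -0.08] F [-0.2 -0.5 -0.8] w 42.5
12.97 [ 0.4447 -0.328   0.1201] [-1.799e+02 -8.000e-02  7.042e+01] [ 42.  48. -17.  97.  21.  39.  -6.]
[[251.9, 234.2], [251.7, 194.2], [251.6, 151.2], [251.4, 111.8]]
(2659, np.float64(254.5), np.float64(167.1)) ((255.80908203125, 170.36871337890625), (129.53024291992188, 28.77913475036621), 85.84871673583984)
(313, np.float64(305.1), np.float64(246.5)) ((304.5, 246.0), (28.0, 11.0), 90.0)
yaw 70.05411746959139 len 0.10499384181418825 w 0.015246191092390613 [ 0.44502167 -0.33294744] [ 0.44672523 -0.32825315]
```

Consistent again. Going down and gripping the turning tool.

arm_command:
  moves:
    - {"x": -3, "y": 0.6, "z": 40, "rx": 0, "ry": 0, "rz": 0}
    - {"x": -3, "y": 0.6, "z": 75, "rx": 0, "ry": 0, "rz": 0}
    - {"x": -3, "y": 0.6, "z": 95, "rx": 0, "ry": 0, "rz": 0}
    - {"x": -3, "y": 0.6, "z": 106, "rx": 0, "ry": 0, "rz": 0}
    - {"x": -3, "y": 0.6, "z": 112, "rx": 0, "ry": 0, "rz": 0}
    - {"x": -3, "y": 0.6, "z": 114, "rx": 0, "ry": 0, "rz": 0}
    - {"x": -3, "y": 0.6, "z": 114, "rx": 0, "ry": 0, "rz": 0}

```text
time: 13.6
eef_pos: [0.4448, -0.3311, 0.007]
eef_rot: [-180.0, -0.0, 70.6]
wrist_force: [-0.1, 0.6, 0.5]
width: 0.492
finger_force: 0.0
```

arm_command:
  moves:
    - {"x": 0, "y": 0, "z": 0, "rx": 0, "ry": 0, "rz": 0}
    - {"x": 0, "y": 0, "z": 0, "rx": 0, "ry": 0, "rz": 0}
    - {"x": 0, "y": 0, "z": 0, "rx": 0, "ry": 0, "rz": 0}
    - {"x": 0, "y": 0, "z": 0, "rx": 0, "ry": 0, "rz": 0}
    - {"x": 0, "y": 0, "z": 0, "rx": 0, "ry": 0, "rz": 0}
    - {"x": 0, "y": 0, "z": 0, "rx": 0, "ry": 0, "rz": 0}
    - {"x": 0, "y": 0, "z": 0, "rx": 0, "ry": 0, "rz": 0}
    - {"x": 0, "y": 0, "z": 0, "rx": 0, "ry": 0, "rz": 0}
  gripper: 2
  newtons: 60

```text
time: 14.27
eef_pos: [0.4448, -0.3313, 0.0075]
eef_rot: [180.0, -0.0, 70.6]
wrist_force: [-2.1, 1.3, 11.2]
width: 0.166
finger_force: 59.3
```

arm_command:
  moves:
    - {"x": 0, "y": 0, "z": 0, "rx": 0, "ry": 0, "rz": 0}
    - {"x": 0, "y": 0, "z": -5, "rx": 0, "ry": 0, "rz": 0}
    - {"x": 0, "y": 0, "z": -15, "rx": 0, "ry": 0, "rz": 0}
    - {"x": 0, "y": 0, "z": -35, "rx": 0, "ry": 0, "rz": 0}
    - {"x": 0, "y": 0, "z": -65, "rx": 0, "ry": 0, "rz": 0}
    - {"x": 0, "y": 0, "z": -95, "rx": 0, "ry": 0, "rz": 0}
    - {"x": 0, "y": 0, "z": -120, "rx": 0, "ry": 0, "rz": 0}
    - {"x": 0, "y": 0, "z": -120, "rx": 0, "ry": 0, "rz": 0}

```text
time: 14.93
eef_pos: [0.4459, -0.3321, 0.1315]
eef_rot: [179.7, 0.0, 70.6]
wrist_force: [0.9, -0.4, -1.0]
width: 0.165
finger_force: 59.2
```

```bash
python3 - <<'E'
from seg import *
go(.461,.132,.125,2.9);c=snap('wJ');o=bot.get_obs();Rt=R.from_euler('xyz',o['eef_rot'],degrees=True)
g=blobs(mask(c['pixels'],(200,40,310,200),'gold'));print([(b[:3],rect(b[3])) for b in g[:2]])
for x in (-35,35,45,55,65): print(x,proj(c,Rt.apply(np.array([x,0,-13])/1000)+o['eef_pos']).round(1))
E
```

```text
at [ 0.4459 -0.3321  0.1315] [1.797e+02 3.000e-02 7.058e+01] GO [ 442.7 -140.1    5.6] [ 0.28 -0.15 67.68] F [ 0.9 -0.4 -1. ] w 14.1
14.93 [ 0.4459 -0.3321  0.1315] [1.797e+02 3.000e-02 7.058e+01] [ 43.  47. -18.  96.  21.  40.  -5.]
[((751, np.float64(237.8), np.float64(116.6)), ((237.76473999023438, 116.55884552001953), (29.10427474975586, 28.861738204956055), 75.96376037597656))]
-35 [[250.1 325.4]]
35 [[249.4 184. ]]
45 [[249.3 160.5]]
55 [[249.2 136.1]]
65 [[249.1 110.6]]
```

Held square (insert at 238,117, offset to the +y side as it should be). I'm carrying it to the channel.

arm_command:
  moves:
    - {"x": 36, "y": -11, "z": 0, "rx": 0, "ry": 0, "rz": 5}
    - {"x": 72, "y": -23, "z": 0, "rx": 0, "ry": 0, "rz": 11}
    - {"x": 108, "y": -34, "z": 0, "rx": 0, "ry": 0, "rz": 16}
    - {"x": 144, "y": -46, "z": 0, "rx": 0, "ry": 0, "rz": 22}
    - {"x": 180, "y": -57, "z": 0, "rx": 0, "ry": 0, "rz": 27}
    - {"x": 216, "y": -68, "z": 0, "rx": 0, "ry": 0, "rz": 33}
    - {"x": 252, "y": -80, "z": 0, "rx": 0, "ry": 0, "rz": 38}
    - {"x": 288, "y": -91, "z": 0, "rx": 0, "ry": 0, "rz": 44}

```text
time: 15.65
eef_pos: [0.4536, -0.0275, 0.1265]
eef_rot: [-179.9, 0.0, 26.4]
wrist_force: [1.4, 1.0, -2.6]
width: 0.165
finger_force: 59.3
```

```bash
python3 -c "
from h import *
go(.461,.132,.12,2.9)"
```

```text
at [ 0.4536 -0.0275  0.1265] [-1.7991e+02  4.0000e-02  2.6360e+01] GO [  77.4 -139.7    6.6] [-0.08  0.06 23.46] F [ 1.4  1.  -2.6] w 14.1
```

arm_command:
  moves:
    - {"x": 20, "y": -35, "z": 2, "rx": 0, "ry": 0, "rz": 6}
    - {"x": 40, "y": -70, "z": 4, "rx": 0, "ry": 0, "rz": 12}
    - {"x": 60, "y": -105, "z": 6, "rx": 0, "ry": 0, "rz": 18}
    - {"x": 77, "y": -140, "z": 6, "rx": 0, "ry": 0, "rz": 23.5}
    - {"x": 77, "y": -140, "z": 6, "rx": 0, "ry": 0, "rz": 23.5}
    - {"x": 77, "y": -140, "z": 6, "rx": 0, "ry": 0, "rz": 23.5}
    - {"x": 77, "y": -140, "z": 6, "rx": 0, "ry": 0, "rz": 23.5}

```text
time: 16.23
eef_pos: [0.4602, 0.1298, 0.1207]
eef_rot: [-180.0, 0.1, 3.2]
wrist_force: [0.2, -0.9, -2.9]
width: 0.169
finger_force: 59.4
```

```bash
python3 - <<'E'
from seg import *
go(.461,.132,.05,2.9);c=snap('wK');o=bot.get_obs();Rt=R.from_euler('xyz',o['eef_rot'],degrees=True)
g=blobs(mask(c['pixels'],(200,40,310,200),'gold'));print([(b[:3]) for b in g[:2]])
E
```

```text
at [0.4602 0.1298 0.1207] [-1.7997e+02  7.0000e-02  3.1600e+00] GO [ 1.  -2.1 70.7] [-0.03  0.07  0.26] F [ 0.2 -0.9 -2.9] w 14.4
16.23 [0.4602 0.1298 0.1207] [-1.7997e+02  7.0000e-02  3.1600e+00] [-25.  44.  10. 112. -16.  25. -90.]
[(782, np.float64(238.0), np.float64(116.8))]
```

arm_command:
  moves:
    - {"x": 1, "y": -2.1, "z": 25, "rx": 0, "ry": 0, "rz": 0.3}
    - {"x": 1, "y": -2.1, "z": 50, "rx": 0, "ry": 0, "rz": 0.3}
    - {"x": 1, "y": -2.1, "z": 63, "rx": 0, "ry": 0, "rz": 0.3}
    - {"x": 1, "y": -2.1, "z": 71, "rx": 0, "ry": 0, "rz": 0.3}
    - {"x": 1, "y": -2.1, "z": 71, "rx": 0, "ry": 0, "rz": 0.3}
    - {"x": 1, "y": -2.1, "z": 71, "rx": 0, "ry": 0, "rz": 0.3}

```text
time: 16.78
eef_pos: [0.4615, 0.1318, 0.0503]
eef_rot: [-179.9, 0.0, 2.7]
wrist_force: [0.3, -0.2, -2.7]
width: 0.169
finger_force: 59.3
```

arm_command:
  moves:
    - {"x": 0, "y": 0, "z": 3, "rx": 0, "ry": 0, "rz": 0}
    - {"x": 0, "y": 0, "z": 6, "rx": 0, "ry": 0, "rz": 0}
    - {"x": 0, "y": 0, "z": 9, "rx": 0, "ry": 0, "rz": 0}
    - {"x": 0, "y": 0, "z": 11, "rx": 0, "ry": 0, "rz": 0}
    - {"x": 0, "y": 0, "z": 13, "rx": 0, "ry": 0, "rz": 0}
    - {"x": 0, "y": 0, "z": 13, "rx": 0, "ry": 0, "rz": 0}

```text
time: 17.28
eef_pos: [0.4612, 0.1327, 0.0366]
eef_rot: [-179.9, 0.1, 2.8]
wrist_force: [-0.1, -0.3, -1.9]
width: 0.164
finger_force: 59.4
```

arm_command:
  moves:
    - {"x": 0, "y": 0, "z": 1, "rx": 0, "ry": 0, "rz": 0}
    - {"x": 0, "y": 0, "z": 2, "rx": 0, "ry": 0, "rz": 0}
    - {"x": 0, "y": 0, "z": 2, "rx": 0, "ry": 0, "rz": 0}

```text
time: 17.53
eef_pos: [0.4612, 0.1327, 0.0348]
eef_rot: [-179.9, 0.0, 2.8]
wrist_force: [-0.8, 0.5, -1.8]
width: 0.169
finger_force: 59.4
```

arm_command:
  moves:
    - {"x": 0, "y": 0, "z": 1, "rx": 0, "ry": 0, "rz": 0}
    - {"x": 0, "y": 0, "z": 1, "rx": 0, "ry": 0, "rz": 0}
    - {"x": 0, "y": 0, "z": 1, "rx": 0, "ry": 0, "rz": 0}

```text
time: 17.78
eef_pos: [0.4613, 0.1327, 0.0339]
eef_rot: [-179.9, 0.0, 2.8]
wrist_force: [0.1, 0.3, -2.2]
width: 0.166
finger_force: 59.4
```

arm_command:
  moves:
    - {"x": 0, "y": 0, "z": 1, "rx": 0, "ry": 0, "rz": 0}
    - {"x": 0, "y": 0, "z": 1, "rx": 0, "ry": 0, "rz": 0}
    - {"x": 0, "y": 0, "z": 1, "rx": 0, "ry": 0, "rz": 0}

```text
time: 18.03
eef_pos: [0.4613, 0.1327, 0.0329]
eef_rot: [-179.9, 0.0, 2.8]
wrist_force: [-0.0, -0.5, -2.9]
width: 0.173
finger_force: 59.4
```

arm_command:
  moves:
    - {"x": 0, "y": 0, "z": 1, "rx": 0, "ry": 0, "rz": 0}
    - {"x": 0, "y": 0, "z": 1, "rx": 0, "ry": 0, "rz": 0}
    - {"x": 0, "y": 0, "z": 1, "rx": 0, "ry": 0, "rz": 0}

```text
time: 18.28
eef_pos: [0.4613, 0.1327, 0.0324]
eef_rot: [-179.9, 0.0, 2.8]
wrist_force: [-3.6, -0.3, 15.1]
width: 0.17
finger_force: 61.4
```

Seated on the floor at the expected height. Releasing and retreating.

arm_command:
  moves:
    - {"x": 0, "y": 0, "z": -0.5, "rx": 0, "ry": 0, "rz": 0}
    - {"x": 0, "y": 0, "z": -0.5, "rx": 0, "ry": 0, "rz": 0}
    - {"x": 0, "y": 0, "z": -0.5, "rx": 0, "ry": 0, "rz": 0}
    - {"x": 0, "y": 0, "z": -0.5, "rx": 0, "ry": 0, "rz": 0}
    - {"x": 0, "y": 0, "z": -0.5, "rx": 0, "ry": 0, "rz": 0}
    - {"x": 0, "y": 0, "z": -0.5, "rx": 0, "ry": 0, "rz": 0}
  gripper: 36

```text
time: 18.78
eef_pos: [0.4613, 0.1327, 0.0324]
eef_rot: [-179.9, 0.0, 2.8]
wrist_force: [0.2, 0.2, -0.2]
width: 0.422
finger_force: 0.0
```

arm_command:
  moves:
    - {"x": 0, "y": 0, "z": -10, "rx": 0, "ry": 0, "rz": 0}
    - {"x": 0, "y": 0, "z": -30, "rx": 0, "ry": 0, "rz": 0}
    - {"x": 0, "y": 0, "z": -65, "rx": 0, "ry": 0, "rz": 0}
    - {"x": 0, "y": 0, "z": -100, "rx": 0, "ry": 0, "rz": 0}
    - {"x": 0, "y": 0, "z": -130, "rx": 0, "ry": 0, "rz": 0}
    - {"x": 0, "y": 0, "z": -150, "rx": 0, "ry": 0, "rz": 0}
    - {"x": 0, "y": 0, "z": -150, "rx": 0, "ry": 0, "rz": 0}

```text
time: 19.37
eef_pos: [0.4624, 0.1328, 0.1866]
eef_rot: [-179.8, -0.3, 2.8]
wrist_force: [0.9, -0.5, 0.6]
width: 0.423
finger_force: 0.0
```

```bash
python3 - <<'E'
from seg import *
c=snap('wL');n=R.from_euler('z',2.9,degrees=True)
s0=np.array([.459,.132,.0])
g=blobs(mask(c['pixels'],(200,40,310,200),'gold'));print([(b[:3]) for b in g[:2]])
if g: print('insert local',(n.inv().apply(onplane(c,g[0][1],g[0][2],.046)-s0)*1000).round(1))
b=blobs(mask(c['pixels'],(220,70,290,240),'dark'));print([(k[:3],rect(k[3])) for k in b[:2]])
for x in (-35,35,65): print(x,proj(c,s0+n.apply([x/1000,0,.044])).round(1))
go(.452,-.1243,.13,2.9)
E
```

```text
19.37 [0.4624 0.1328 0.1866] [-179.83   -0.27    2.8 ] [-27.  37.  14. 108. -14.  36. -92.]
[(179, np.float64(247.7), np.float64(111.9))]
insert local [[65.3  5.9 46. ]]
[((1928, np.float64(256.2), np.float64(161.0)), ((251.7567138671875, 161.4131622314453), (37.23074722290039, 109.17366027832031), 7.87393856048584))]
-35 [[254.9 221.4]]
35 [[254.7 147. ]]
65 [[254.6 112.1]]
at [0.4619 0.1327 0.1847] [-1.7986e+02 -1.6000e-01  2.8200e+00] GO [-22.7 256.4  54. ] [-0.14 -0.16 -0.08] F [-0.   0.6 -0.1] w 36.2
```

The turning tool is in the channel (insert at local x≈65, lateral 5.9 as at pick: ~4 mm away from the stop, centred). Now the face mill.

arm_command:
  moves:
    - {"x": -23, "y": 256, "z": 54, "rx": 0, "ry": 0, "rz": 0}
    - {"x": -23, "y": 256, "z": 54, "rx": 0, "ry": 0, "rz": 0}
    - {"x": -23, "y": 256, "z": 54, "rx": 0, "ry": 0, "rz": 0}
    - {"x": -23, "y": 256, "z": 54, "rx": 0, "ry": 0, "rz": 0}
    - {"x": -23, "y": 256, "z": 54, "rx": 0, "ry": 0, "rz": 0}
    - {"x": -23, "y": 256, "z": 54, "rx": 0, "ry": 0, "rz": 0}
    - {"x": -23, "y": 256, "z": 54, "rx": 0, "ry": 0, "rz": 0}
    - {"x": -23, "y": 256, "z": 54, "rx": 0, "ry": 0, "rz": 0}
  gripper: 76

```text
time: 20.08
eef_pos: [0.4497, -0.1279, 0.1272]
eef_rot: [-180.0, 0.1, 2.5]
wrist_force: [0.6, 0.3, -0.2]
width: 0.89
finger_force: 0.0
```

```bash
python3 - <<'E'
from seg import *
c=snap('wM');go(.452,-.1243,.012,2.9)
print('pred hole',proj(c,[.452,-.1243,.043]),'rim',proj(c,[[.475,-.1243,.043],[.429,-.1243,.043],[.452,-.1013,.043],[.452,-.1473,.043]]).round(0).tolist())
p=proj(c,[.452,-.1243,.043])[0].astype(int);I=cv2.cvtColor(c['pixels'],cv2.COLOR_RGB2HSV)[:,:,2]
m=np.zeros_like(I);m[p[1]-30:p[1]+30,p[0]-30:p[0]+30]=I[p[1]-30:p[1]+30,p[0]-30:p[0]+30]<115
for k in blobs(m)[:4]: print(k[:3],rect(k[3]),onplane(c,k[1],k[2],.043).round(4))
E
```

```text
20.08 [ 0.4497 -0.1279  0.1272] [-1.7996e+02  1.4000e-01  2.4900e+00] [  9.  42.   6. 114.  -9.  24. -66.]
at [ 0.4501 -0.1256  0.1275] [-1.7991e+02  1.2000e-01  2.6300e+00] GO [  2.2  -1.  115.5] [-0.1   0.12 -0.27] F [0.3 0.4 0. ] w 75.9
pred hole [[248.9633866  196.27615289]] rim [[250.0, 165.0], [248.0, 226.0], [218.0, 195.0], [280.0, 198.0]]
(1096, np.float64(250.3), np.float64(191.9)) ((253.38616943359375, 194.01080322265625), (35.693138122558594, 70.91559600830078), 25.559965133666992) [[ 0.4554 -0.1251  0.043 ]]
```

arm_command:
  moves:
    - {"x": 2.7, "y": -1, "z": 35, "rx": 0, "ry": 0, "rz": 0}
    - {"x": 2.7, "y": -1, "z": 65, "rx": 0, "ry": 0, "rz": 0}
    - {"x": 2.7, "y": -1, "z": 88, "rx": 0, "ry": 0, "rz": 0}
    - {"x": 2.7, "y": -1, "z": 105, "rx": 0, "ry": 0, "rz": 0}
    - {"x": 2.7, "y": -1, "z": 115, "rx": 0, "ry": 0, "rz": 0}
    - {"x": 2.7, "y": -1, "z": 115, "rx": 0, "ry": 0, "rz": 0}
    - {"x": 2.7, "y": -1, "z": 115, "rx": 0, "ry": 0, "rz": 0}

```text
time: 20.72
eef_pos: [0.4535, -0.1224, 0.0135]
eef_rot: [-179.9, 0.1, 2.9]
wrist_force: [-0.2, -0.5, 0.3]
width: 0.891
finger_force: 0.0
```

arm_command:
  moves:
    - {"x": 0, "y": 0, "z": 0, "rx": 0, "ry": 0, "rz": 0}
    - {"x": 0, "y": 0, "z": 0, "rx": 0, "ry": 0, "rz": 0}
    - {"x": 0, "y": 0, "z": 0, "rx": 0, "ry": 0, "rz": 0}
    - {"x": 0, "y": 0, "z": 0, "rx": 0, "ry": 0, "rz": 0}
    - {"x": 0, "y": 0, "z": 0, "rx": 0, "ry": 0, "rz": 0}
    - {"x": 0, "y": 0, "z": 0, "rx": 0, "ry": 0, "rz": 0}
    - {"x": 0, "y": 0, "z": 0, "rx": 0, "ry": 0, "rz": 0}
    - {"x": 0, "y": 0, "z": 0, "rx": 0, "ry": 0, "rz": 0}
  gripper: 30
  newtons: 60

```text
time: 21.38
eef_pos: [0.454, -0.1228, 0.0145]
eef_rot: [-179.9, -0.1, 2.8]
wrist_force: [-3.2, 1.9, 20.8]
width: 0.564
finger_force: 58.8
```

arm_command:
  moves:
    - {"x": 0, "y": 0, "z": 0, "rx": 0, "ry": 0, "rz": 0}
    - {"x": 0, "y": 0, "z": -5, "rx": 0, "ry": 0, "rz": 0}
    - {"x": 0, "y": 0, "z": -15, "rx": 0, "ry": 0, "rz": 0}
    - {"x": 0, "y": 0, "z": -35, "rx": 0, "ry": 0, "rz": 0}
    - {"x": 0, "y": 0, "z": -60, "rx": 0, "ry": 0, "rz": 0}
    - {"x": 0, "y": 0, "z": -90, "rx": 0, "ry": 0, "rz": 0}
    - {"x": 0, "y": 0, "z": -110, "rx": 0, "ry": 0, "rz": 0}
    - {"x": 0, "y": 0, "z": -110, "rx": 0, "ry": 0, "rz": 0}

```text
time: 22.05
eef_pos: [0.4547, -0.1234, 0.1271]
eef_rot: [-180.0, -0.3, 2.8]
wrist_force: [0.3, 0.4, -2.4]
width: 0.562
finger_force: 63.3
```

```bash
python3 - <<'E'
from seg import *
c=snap('wN');go(.465,.2715,.13,2.9);o=bot.get_obs();Rt=R.from_euler('xyz',o['eef_rot'],degrees=True)
print('pred top centre',proj(c,Rt.apply([0,0,-.031])+o['eef_pos']),proj(c,Rt.apply([[.023,0,-.031],[-.023,0,-.031]])+o['eef_pos']))
I=cv2.cvtColor(c['pixels'],cv2.COLOR_RGB2HSV);print([[int(I[r,x,2]) for x in range(190,322,6)] for r in range(210,380,10)])
E
```

```text
22.05 [ 0.4547 -0.1234  0.1271] [-180.     -0.26    2.8 ] [  8.  42.   6. 114. -10.  24. -66.]
at [ 0.4542 -0.1232  0.1252] [-1.7997e+02 -1.6000e-01  2.8100e+00] GO [  30.1 -393.7   -4.5] [-0.03 -0.16 -0.09] F [-0.1 -0.2 -4.4] w 48.0
pred top centre [[253.46564438 284.30014477]] [[253.37217301 230.19758339]
 [253.5505316  333.43407681]]
[[124, 125, 124, 122, 122, 121, 138, 131, 124, 116, 109, 44, 44, 42, 43, 62, 121, 121, 122, 122, 121, 121], [124, 123, 123, 146, 45, 108, 138, 125, 119, 111, 110, 110, 109, 108, 90, 43, 107, 104, 122, 121, 122, 121], [123, 122, 122, 44, 57, 111, 112, 132, 110, 114, 116, 113, 111, 113, 109, 107, 105, 108, 106, 120, 121, 121], [112, 46, 45, 97, 106, 111, 116, 119, 123, 121, 123, 43, 44, 43, 43, 97, 113, 107, 108, 41, 45, 111], [80, 44, 97, 111, 116, 119, 121, 121, 124, 121, 111, 44, 43, 44, 45, 121, 125, 118, 110, 107, 45, 44], [45, 44, 112, 121, 118, 118, 120, 122, 120, 123, 44, 44, 44, 44, 65, 124, 121, 120, 120, 114, 80, 43], [44, 74, 120, 120, 120, 120, 119, 124, 109, 108, 108, 107, 108, 108, 120, 124, 119, 120, 119, 121, 111, 44], [45, 92, 121, 119
[... 294 characters left out ...]
, 123, 236, 47], [45, 234, 239, 198, 187, 192, 188, 190, 57, 57, 67, 175, 195, 198, 190, 189, 183, 188, 187, 234, 235, 47], [140, 238, 231, 234, 227, 196, 192, 194, 56, 57, 57, 57, 193, 193, 185, 185, 184, 161, 231, 241, 240, 238], [48, 232, 230, 231, 234, 234, 234, 55, 55, 56, 54, 171, 194, 185, 169, 233, 234, 234, 239, 237, 234, 195], [45, 47, 47, 48, 48, 50, 49, 50, 51, 57, 132, 177, 77, 51, 52, 51, 52, 52, 50, 49, 48, 48], [43, 43, 43, 45, 46, 47, 48, 47, 48, 46, 48, 46, 47, 48, 48, 47, 47, 46, 47, 47, 45, 45], [40, 40, 41, 41, 42, 42, 42, 42, 44, 43, 44, 44, 43, 43, 44, 44, 43, 43, 42, 43, 40, 41], [37, 38, 38, 39, 40, 39, 39, 41, 39, 40, 39, 37, 40, 40, 39, 39, 39, 39, 39, 39, 38, 38]]
```

Held centred (bore at ~251,287 against predicted 253,284), with the weight as expected. Carrying it to the post.

arm_command:
  moves:
    - {"x": 4, "y": -30, "z": -4, "rx": 0, "ry": 0, "rz": 0}
    - {"x": 6, "y": -67, "z": -4, "rx": 0, "ry": 0, "rz": 0}
    - {"x": 9, "y": -104, "z": -4, "rx": 0, "ry": 0, "rz": 0}
    - {"x": 12, "y": -141, "z": -4, "rx": 0, "ry": 0, "rz": 0}
    - {"x": 15, "y": -178, "z": -4, "rx": 0, "ry": 0, "rz": 0}
    - {"x": 18, "y": -215, "z": -4, "rx": 0, "ry": 0, "rz": 0}
    - {"x": 21, "y": -252, "z": -4, "rx": 0, "ry": 0, "rz": 0}
    - {"x": 24, "y": -289, "z": -4, "rx": 0, "ry": 0, "rz": 0}

```text
time: 22.77
eef_pos: [0.4626, 0.1685, 0.1268]
eef_rot: [-179.9, 0.1, 2.8]
wrist_force: [1.0, -0.5, -3.0]
width: 0.557
finger_force: 63.5
```

arm_command:
  moves:
    - {"x": 2, "y": -35, "z": 0, "rx": 0, "ry": 0, "rz": 0}
    - {"x": 4, "y": -65, "z": 0, "rx": 0, "ry": 0, "rz": 0}
    - {"x": 6, "y": -90, "z": 0, "rx": 0, "ry": 0, "rz": 0}
    - {"x": 7, "y": -105, "z": 0, "rx": 0, "ry": 0, "rz": 0}
    - {"x": 7, "y": -105, "z": 0, "rx": 0, "ry": 0, "rz": 0}
    - {"x": 7, "y": -105, "z": 0, "rx": 0, "ry": 0, "rz": 0}
    - {"x": 7, "y": -105, "z": 0, "rx": 0, "ry": 0, "rz": 0}

```text
time: 23.35
eef_pos: [0.4651, 0.271, 0.1271]
eef_rot: [-180.0, 0.1, 2.8]
wrist_force: [-0.5, -0.7, -3.3]
width: 0.559
finger_force: 63.6
```

```bash
python3 - <<'E'
from seg import *
go(.466,.2715,.056,2.9);c=snap('wO')
b=blobs(mask(c['pixels'],(180,100,330,330),'brass'),15);print([(k[:3],rect(k[3])) for k in b[:3]])
cv2.imwrite('pics/wO.png',cv2.resize(c['pixels'][100:384,130:380,::-1],None,fx=2,fy=2))
E
```

```text
at [0.4651 0.271  0.1271] [-1.7998e+02  8.0000e-02  2.7600e+00] GO [ 1.1 -0.5 71.1] [-0.02  0.08 -0.14] F [-0.5 -0.7 -3.3] w 47.8
23.35 [0.4651 0.271  0.1271] [-1.7998e+02  8.0000e-02  2.7600e+00] [ -42.   47.   16.  100.  -20.   36. -102.]
[((1435, np.float64(252.6), np.float64(189.9)), ((254.2071990966797, 189.12774658203125), (51.90222930908203, 36.68754959106445), 3.9004933834075928)), ((98, np.float64(208.9), np.float64(225.6)), ((208.94813537597656, 225.69342041015625), (4.662171840667725, 22.825214385986328), 29.05460548400879))]
```

```bash
python3 - <<'E'
from seg import *
c=load('wO.npz');m=mask(c['pixels'],(180,100,330,330),'brass')
print('pred centre',proj(c,[.465,.2715,.024]).round(1),'front edge',proj(c,[.484,.2725,.024]).round(1),'sides',proj(c,[[.464,.2905,.024],[.466,.2525,.024]]).round(1).tolist(),'tip',proj(c,[.465,.2715,.040]).round(1))
for r in range(160,225,5):
    u=np.nonzero(m[r,215:300])[0]
    if len(u): print(r,u.min()+215,u.max()+215)
E
```

```text
pred centre [[253.1 192.7]] front edge [[252.9 169.1]] sides [[229.0, 192.8], [277.1, 192.5]] tip [[253.  198.5]]
175 237 266
180 233 271
185 230 273
190 229 274
195 228 274
200 229 276
205 231 278
```

The boss lies where predicted to within 1 mm. Lowering over the post.

arm_command:
  moves:
    - {"x": 0.6, "y": -1, "z": 25, "rx": 0, "ry": 0, "rz": 0}
    - {"x": 0.6, "y": -1, "z": 47, "rx": 0, "ry": 0, "rz": 0}
    - {"x": 0.6, "y": -1, "z": 61, "rx": 0, "ry": 0, "rz": 0}
    - {"x": 0.6, "y": -1, "z": 69, "rx": 0, "ry": 0, "rz": 0}
    - {"x": 0.6, "y": -1, "z": 69, "rx": 0, "ry": 0, "rz": 0}
    - {"x": 0.6, "y": -1, "z": 69, "rx": 0, "ry": 0, "rz": 0}

```text
time: 23.9
eef_pos: [0.466, 0.2726, 0.059]
eef_rot: [-179.9, 0.0, 2.8]
wrist_force: [0.1, 0.6, -2.6]
width: 0.56
finger_force: 63.5
```

arm_command:
  moves:
    - {"x": 0, "y": 0, "z": 3, "rx": 0, "ry": 0, "rz": 0}
    - {"x": 0, "y": 0, "z": 6, "rx": 0, "ry": 0, "rz": 0}
    - {"x": 0, "y": 0, "z": 9, "rx": 0, "ry": 0, "rz": 0}
    - {"x": 0, "y": 0, "z": 9, "rx": 0, "ry": 0, "rz": 0}

```text
time: 24.23
eef_pos: [0.4657, 0.2731, 0.0494]
eef_rot: [-179.9, 0.0, 2.8]
wrist_force: [-0.4, 0.8, -4.2]
width: 0.559
finger_force: 63.6
```

arm_command:
  moves:
    - {"x": 0, "y": 0, "z": 3, "rx": 0, "ry": 0, "rz": 0}
    - {"x": 0, "y": 0, "z": 6, "rx": 0, "ry": 0, "rz": 0}
    - {"x": 0, "y": 0, "z": 6, "rx": 0, "ry": 0, "rz": 0}

```text
time: 24.48
eef_pos: [0.4655, 0.273, 0.0431]
eef_rot: [-179.9, 0.1, 2.8]
wrist_force: [-0.0, -0.4, -4.0]
width: 0.561
finger_force: 63.6
```

arm_command:
  moves:
    - {"x": 0, "y": 0, "z": 2, "rx": 0, "ry": 0, "rz": 0}
    - {"x": 0, "y": 0, "z": 4, "rx": 0, "ry": 0, "rz": 0}
    - {"x": 0, "y": 0, "z": 6, "rx": 0, "ry": 0, "rz": 0}
    - {"x": 0, "y": 0, "z": 6, "rx": 0, "ry": 0, "rz": 0}

```text
time: 24.82
eef_pos: [0.4656, 0.273, 0.0372]
eef_rot: [-179.9, 0.1, 2.8]
wrist_force: [0.0, -0.4, -3.3]
width: 0.558
finger_force: 63.6
```

arm_command:
  moves:
    - {"x": 0, "y": 0, "z": 1, "rx": 0, "ry": 0, "rz": 0}
    - {"x": 0, "y": 0, "z": 1, "rx": 0, "ry": 0, "rz": 0}
    - {"x": 0, "y": 0, "z": 1, "rx": 0, "ry": 0, "rz": 0}

```text
time: 25.07
eef_pos: [0.4658, 0.2731, 0.0366]
eef_rot: [-179.9, 0.0, 2.8]
wrist_force: [0.1, 0.8, -3.4]
width: 0.56
finger_force: 63.6
```

arm_command:
  moves:
    - {"x": 0, "y": 0, "z": 1, "rx": 0, "ry": 0, "rz": 0}
    - {"x": 0, "y": 0, "z": 1, "rx": 0, "ry": 0, "rz": 0}
    - {"x": 0, "y": 0, "z": 1, "rx": 0, "ry": 0, "rz": 0}

```text
time: 25.32
eef_pos: [0.4658, 0.2731, 0.0356]
eef_rot: [-179.9, 0.0, 2.8]
wrist_force: [0.2, 0.4, -2.7]
width: 0.56
finger_force: 63.7
```

arm_command:
  moves:
    - {"x": 0, "y": 0, "z": 1, "rx": 0, "ry": 0, "rz": 0}
    - {"x": 0, "y": 0, "z": 1, "rx": 0, "ry": 0, "rz": 0}
    - {"x": 0, "y": 0, "z": 1, "rx": 0, "ry": 0, "rz": 0}

```text
time: 25.57
eef_pos: [0.4658, 0.2732, 0.0355]
eef_rot: [-179.9, 0.0, 2.8]
wrist_force: [-5.2, -1.4, 19.3]
width: 0.562
finger_force: 65.9
```

arm_command:
  moves:
    - {"x": 0, "y": 0, "z": 0.7, "rx": 0, "ry": 0, "rz": 0}
    - {"x": 0, "y": 0, "z": 0.7, "rx": 0, "ry": 0, "rz": 0}
    - {"x": 0, "y": 0, "z": 0.7, "rx": 0, "ry": 0, "rz": 0}

```text
time: 25.82
eef_pos: [0.4658, 0.2731, 0.0354]
eef_rot: [-179.9, -0.0, 2.8]
wrist_force: [-8.0, -4.1, 35.8]
width: 0.561
finger_force: 67.6
```

Seated at TCP 0.0355, as computed. Releasing.

arm_command:
  moves:
    - {"x": 0, "y": 0, "z": -1.2, "rx": 0, "ry": 0, "rz": 0}
    - {"x": 0, "y": 0, "z": -1.2, "rx": 0, "ry": 0, "rz": 0}

```text
time: 25.98
eef_pos: [0.4659, 0.2732, 0.0355]
eef_rot: [-179.9, 0.0, 2.8]
wrist_force: [-3.4, -2.0, 15.6]
width: 0.556
finger_force: 65.5
```

arm_command:
  moves:
    - {"x": 0, "y": 0, "z": 0, "rx": 0, "ry": 0, "rz": 0}
    - {"x": 0, "y": 0, "z": 0, "rx": 0, "ry": 0, "rz": 0}
    - {"x": 0, "y": 0, "z": 0, "rx": 0, "ry": 0, "rz": 0}
    - {"x": 0, "y": 0, "z": 0, "rx": 0, "ry": 0, "rz": 0}
    - {"x": 0, "y": 0, "z": 0, "rx": 0, "ry": 0, "rz": 0}
    - {"x": 0, "y": 0, "z": 0, "rx": 0, "ry": 0, "rz": 0}
  gripper: 74

```text
time: 26.48
eef_pos: [0.4657, 0.2731, 0.035]
eef_rot: [-179.9, 0.0, 2.8]
wrist_force: [0.2, -0.4, -0.7]
width: 0.865
finger_force: 0.0
```

arm_command:
  moves:
    - {"x": 0, "y": 0, "z": -10, "rx": 0, "ry": 0, "rz": 0}
    - {"x": 0, "y": 0, "z": -30, "rx": 0, "ry": 0, "rz": 0}
    - {"x": 0, "y": 0, "z": -65, "rx": 0, "ry": 0, "rz": 0}
    - {"x": 0, "y": 0, "z": -100, "rx": 0, "ry": 0, "rz": 0}
    - {"x": 0, "y": 0, "z": -130, "rx": 0, "ry": 0, "rz": 0}
    - {"x": 0, "y": 0, "z": -140, "rx": 0, "ry": 0, "rz": 0}
    - {"x": 0, "y": 0, "z": -140, "rx": 0, "ry": 0, "rz": 0}

```text
time: 27.07
eef_pos: [0.4666, 0.2733, 0.1783]
eef_rot: [-179.8, -0.2, 2.8]
wrist_force: [0.2, -0.9, -1.0]
width: 0.87
finger_force: 0.0
```

```bash
python3 - <<'E'
from seg import *
c=snap('wP');go(.5922,-.3218,.17,2.9)
print('pred top z64',proj(c,[.4648,.2723,.064]).round(1))
I=c['pixels'];h=cv2.cvtColor(I,cv2.COLOR_RGB2HSV);p=proj(c,[.4648,.2723,.064])[0].astype(int)
m=np.zeros(I.shape[:2],np.uint8);m[p[1]-45:p[1]+45,p[0]-45:p[0]+45]=((h[:,:,1]<50)&(h[:,:,2]>100))[p[1]-45:p[1]+45,p[0]-45:p[0]+45]
for k in blobs(m)[:2]: print(k[:3],rect(k[3]))
E
```

```text
27.07 [0.4666 0.2733 0.1783] [-179.79   -0.19    2.81] [ -43.   43.   18.   97.  -18.   43. -103.]
at [0.466  0.2732 0.1765] [-1.7985e+02 -7.0000e-02  2.8200e+00] GO [ 96.8 600.4   5. ] [-0.15 -0.07 -0.08] F [-0.5  0.3 -0.6] w 73.8
pred top z64 [[255.3 191.7]]
(1999, np.float64(238.0), np.float64(175.8)) ((249.5, 181.0), (70.0, 63.0), 90.0)
(809, np.float64(270.0), np.float64(196.4)) ((268.71539306640625, 195.27691650390625), (26.791501998901367, 50.48213195800781), 7.125016689300537)
```

arm_command:
  moves:
    - {"x": 48, "y": 310, "z": 3, "rx": 0, "ry": 0, "rz": 0}
    - {"x": 48, "y": 310, "z": 3, "rx": 0, "ry": 0, "rz": 0}
    - {"x": 48, "y": 310, "z": 3, "rx": 0, "ry": 0, "rz": 0}
    - {"x": 48, "y": 310, "z": 3, "rx": 0, "ry": 0, "rz": 0}
    - {"x": 48, "y": 310, "z": 3, "rx": 0, "ry": 0, "rz": 0}
    - {"x": 48, "y": 310, "z": 3, "rx": 0, "ry": 0, "rz": 0}
    - {"x": 48, "y": 310, "z": 3, "rx": 0, "ry": 0, "rz": 0}
    - {"x": 48, "y": 310, "z": 3, "rx": 0, "ry": 0, "rz": 0}
  gripper: 68

```text
time: 27.78
eef_pos: [0.5286, -0.0395, 0.1709]
eef_rot: [180.0, 0.1, 2.6]
wrist_force: [0.6, -0.5, -1.3]
width: 0.797
finger_force: 0.0
```

arm_command:
  moves:
    - {"x": 49, "y": 290, "z": 25, "rx": 0, "ry": 0, "rz": 0}
    - {"x": 49, "y": 290, "z": 25, "rx": 0, "ry": 0, "rz": 0}
    - {"x": 49, "y": 290, "z": 25, "rx": 0, "ry": 0, "rz": 0}
    - {"x": 49, "y": 290, "z": 25, "rx": 0, "ry": 0, "rz": 0}
    - {"x": 49, "y": 290, "z": 25, "rx": 0, "ry": 0, "rz": 0}
    - {"x": 49, "y": 290, "z": 25, "rx": 0, "ry": 0, "rz": 0}
    - {"x": 49, "y": 290, "z": 25, "rx": 0, "ry": 0, "rz": 0}
    - {"x": 49, "y": 290, "z": 25, "rx": 0, "ry": 0, "rz": 0}

```text
time: 28.45
eef_pos: [0.59, -0.3292, 0.1438]
eef_rot: [179.9, 0.2, 2.4]
wrist_force: [-1.7, -0.3, -0.7]
width: 0.794
finger_force: 0.0
```

arm_command:
  moves:
    - {"x": 0, "y": 0, "z": 0, "rx": 0, "ry": 0, "rz": 0}
    - {"x": 0, "y": 0, "z": 0, "rx": 0, "ry": 0, "rz": 0}

```text
time: 28.62
eef_pos: [0.5916, -0.3212, 0.145]
eef_rot: [-179.8, 0.1, 2.8]
wrist_force: [-0.5, 0.1, 0.2]
width: 0.797
finger_force: 0.0
```

```bash
python3 - <<'E'
from seg import *
c=snap('wQ');go(.5922,-.3218,.027,2.9)
p=proj(c,[.5922,-.3218,.049])[0];print('pred hole',p.round(1),'body',proj(c,[.5922,-.3218,.03]).round(1));x,y=p.astype(int)
I=cv2.cvtColor(c['pixels'],cv2.COLOR_RGB2HSV)[:,:,2];m=np.zeros_like(I);m[y-20:y+20,x-20:x+20]=I[y-20:y+20,x-20:x+20]<75
for k in blobs(m,20)[:3]: print(k[:3],rect(k[3]),onplane(c,k[1],k[2],.049).round(4))
for k in blobs(mask(c['pixels'],(x-45,y-45,x+45,y+45),'tool'))[:2]: print(k[:3],rect(k[3]))
E
```

```text
28.62 [ 0.5916 -0.3212  0.145 ] [-1.7983e+02  1.1000e-01  2.7900e+00] [ 22.  56.  10.  67. -10.  58. -54.]
at [ 0.592  -0.3205  0.1455] [-1.7984e+02  8.0000e-02  2.8500e+00] GO [  0.3   1.7 118.5] [-0.16  0.08 -0.05] F [-0.   1.   0.6] w 67.8
pred hole [254.9 194.4] body [[254.9 188. ]]
(317, np.float64(253.8), np.float64(193.3)) ((253.84616088867188, 193.2692413330078), (19.137157440185547, 19.414506912231445), 56.3099365234375) [[ 0.593  -0.3209  0.049 ]]
(2165, np.float64(254.8), np.float64(190.9)) ((255.0, 190.5), (51.0, 52.0), 90.0)
```

The collet hole agrees within 1 mm. Going down and gripping.

arm_command:
  moves:
    - {"x": 0.8, "y": 1, "z": 35, "rx": 0, "ry": 0, "rz": 0}
    - {"x": 0.8, "y": 1, "z": 65, "rx": 0, "ry": 0, "rz": 0}
    - {"x": 0.8, "y": 1, "z": 90, "rx": 0, "ry": 0, "rz": 0}
    - {"x": 0.8, "y": 1, "z": 107, "rx": 0, "ry": 0, "rz": 0}
    - {"x": 0.8, "y": 1, "z": 118, "rx": 0, "ry": 0, "rz": 0}
    - {"x": 0.8, "y": 1, "z": 118, "rx": 0, "ry": 0, "rz": 0}
    - {"x": 0.8, "y": 1, "z": 118, "rx": 0, "ry": 0, "rz": 0}

```text
time: 29.25
eef_pos: [0.5932, -0.3219, 0.0288]
eef_rot: [-179.9, 0.0, 2.8]
wrist_force: [0.4, -0.7, 0.4]
width: 0.798
finger_force: 0.0
```

arm_command:
  moves:
    - {"x": 0, "y": 0, "z": 0, "rx": 0, "ry": 0, "rz": 0}
    - {"x": 0, "y": 0, "z": 0, "rx": 0, "ry": 0, "rz": 0}
    - {"x": 0, "y": 0, "z": 0, "rx": 0, "ry": 0, "rz": 0}
    - {"x": 0, "y": 0, "z": 0, "rx": 0, "ry": 0, "rz": 0}
    - {"x": 0, "y": 0, "z": 0, "rx": 0, "ry": 0, "rz": 0}
    - {"x": 0, "y": 0, "z": 0, "rx": 0, "ry": 0, "rz": 0}
    - {"x": 0, "y": 0, "z": 0, "rx": 0, "ry": 0, "rz": 0}
    - {"x": 0, "y": 0, "z": 0, "rx": 0, "ry": 0, "rz": 0}
  gripper: 25
  newtons: 40

```text
time: 29.92
eef_pos: [0.5936, -0.3224, 0.0297]
eef_rot: [-180.0, -0.1, 2.8]
wrist_force: [-0.9, 1.6, 9.1]
width: 0.448
finger_force: 39.1
```

arm_command:
  moves:
    - {"x": 0, "y": 0, "z": 0, "rx": 0, "ry": 0, "rz": 0}
    - {"x": 0, "y": 0, "z": -4, "rx": 0, "ry": 0, "rz": 0}
    - {"x": 0, "y": 0, "z": -10, "rx": 0, "ry": 0, "rz": 0}
    - {"x": 0, "y": 0, "z": -18, "rx": 0, "ry": 0, "rz": 0}
    - {"x": 0, "y": 0, "z": -20, "rx": 0, "ry": 0, "rz": 0}
    - {"x": 0, "y": 0, "z": -20, "rx": 0, "ry": 0, "rz": 0}
    - {"x": 0, "y": 0, "z": -20, "rx": 0, "ry": 0, "rz": 0}

```text
time: 30.5
eef_pos: [0.5929, -0.3224, 0.0484]
eef_rot: [-179.9, 0.0, 2.8]
wrist_force: [0.0, -0.3, -0.9]
width: 0.446
finger_force: 40.3
```

```bash
python3 - <<'E'
from seg import *
c=snap('wR');o=bot.get_obs();go(.6036,.2774,.15,2.9);Rt=R.from_euler('xyz',o['eef_rot'],degrees=True)
P=lambda x,y,z:proj(c,Rt.apply(np.array([x,y,z])/1000)+o['eef_pos'])[0].round(1)
print('pred hole',P(0,0,-22),'top rim edges',P(17,0,-22),P(-17,0,-22),'foot front',P(14.5,0,24))
I=cv2.cvtColor(c['pixels'],cv2.COLOR_RGB2HSV)[:,:,2];x,y=P(0,0,-22).astype(int);m=np.zeros_like(I);m[y-32:y+32,x-32:x+32]=I[y-32:y+32,x-32:x+32]<75
for k in blobs(m,20)[:3]: print(k[:3],rect(k[3]))
E
```

```text
30.5 [ 0.5929 -0.3224  0.0484] [-1.7993e+02  2.0000e-02  2.8100e+00] [ 22.  63.   9.  71. -11.  47. -53.]
at [ 0.5928 -0.3223  0.0481] [-1.7991e+02  5.0000e-02  2.8100e+00] GO [  40.1 -598.6 -101. ] [-0.09  0.05 -0.09] F [ 1.   0.5 -2.2] w 38.1
pred hole [253.7 274.1] top rim edges [253.6 236.5] [253.7 309.3] foot front [253.6 206.7]
(1365, np.float64(254.4), np.float64(271.2)) ((252.5, 273.5), (63.0, 63.0), 90.0)
```

Held. I carry it to the cup at a safe height.

arm_command:
  moves:
    - {"x": 0, "y": 0, "z": -25, "rx": 0, "ry": 0, "rz": 0}
    - {"x": 2, "y": -15, "z": -55, "rx": 0, "ry": 0, "rz": 0}
    - {"x": 4, "y": -40, "z": -80, "rx": 0, "ry": 0, "rz": 0}
    - {"x": 6, "y": -72, "z": -95, "rx": 0, "ry": 0, "rz": 0}
    - {"x": 8, "y": -107, "z": -100, "rx": 0, "ry": 0, "rz": 0}
    - {"x": 10, "y": -143, "z": -100, "rx": 0, "ry": 0, "rz": 0}
    - {"x": 12, "y": -179, "z": -100, "rx": 0, "ry": 0, "rz": 0}
    - {"x": 14, "y": -215, "z": -100, "rx": 0, "ry": 0, "rz": 0}

```text
time: 31.22
eef_pos: [0.596, -0.1055, 0.1485]
eef_rot: [-179.9, 0.0, 2.8]
wrist_force: [1.3, -0.9, -1.4]
width: 0.446
finger_force: 40.9
```

arm_command:
  moves:
    - {"x": 3, "y": -36, "z": 0, "rx": 0, "ry": 0, "rz": 0}
    - {"x": 6, "y": -72, "z": 0, "rx": 0, "ry": 0, "rz": 0}
    - {"x": 8, "y": -108, "z": 0, "rx": 0, "ry": 0, "rz": 0}
    - {"x": 11, "y": -144, "z": 0, "rx": 0, "ry": 0, "rz": 0}
    - {"x": 13, "y": -180, "z": 0, "rx": 0, "ry": 0, "rz": 0}
    - {"x": 15, "y": -215, "z": 0, "rx": 0, "ry": 0, "rz": 0}
    - {"x": 17, "y": -250, "z": 0, "rx": 0, "ry": 0, "rz": 0}
    - {"x": 19, "y": -282, "z": 0, "rx": 0, "ry": 0, "rz": 0}

```text
time: 31.88
eef_pos: [0.6011, 0.1778, 0.1486]
eef_rot: [-179.9, 0.1, 2.9]
wrist_force: [1.5, 0.4, -1.5]
width: 0.446
finger_force: 40.9
```

arm_command:
  moves:
    - {"x": 2, "y": -32, "z": 0, "rx": 0, "ry": 0, "rz": 0}
    - {"x": 5, "y": -64, "z": 0, "rx": 0, "ry": 0, "rz": 0}
    - {"x": 7, "y": -86, "z": 0, "rx": 0, "ry": 0, "rz": 0}
    - {"x": 7, "y": -101, "z": 0, "rx": 0, "ry": 0, "rz": 0}
    - {"x": 7, "y": -101, "z": 0, "rx": 0, "ry": 0, "rz": 0}
    - {"x": 7, "y": -101, "z": 0, "rx": 0, "ry": 0, "rz": 0}
    - {"x": 7, "y": -101, "z": 0, "rx": 0, "ry": 0, "rz": 0}

```text
time: 32.47
eef_pos: [0.6037, 0.2758, 0.1488]
eef_rot: [-180.0, 0.0, 2.8]
wrist_force: [0.5, -0.1, -0.9]
width: 0.445
finger_force: 40.9
```

```bash
python3 - <<'E'
from seg import *
c=snap('wS');go(.6036,.2774,.08,2.9)
q=lambda p:proj(c,p)[0].round(1)
print('rim outer pred: far',q([.6316,.2774,.046]),'left',q([.6036,.3054,.046]),'right',q([.6036,.2494,.046]),'ctr',q([.6036,.2774,.046]))
h=cv2.cvtColor(c['pixels'],cv2.COLOR_RGB2HSV)
for r in range(130,235,8): print(r,''.join('#' if h[r,x,2]<78 else ('o' if h[r,x,1]>95 else '.') for x in range(200,310,2)))
E
```

```text
32.47 [0.6037 0.2758 0.1488] [-1.7996e+02  5.0000e-02  2.7700e+00] [ -34.   55.   18.   70.  -17.   57. -102.]
at [0.6038 0.2756 0.149 ] [-1.7995e+02  4.0000e-02  2.7400e+00] GO [-0.  -1.8 69. ] [-0.05  0.04 -0.16] F [ 0.4 -0.5 -1.4] w 38.0
rim outer pred: far [253.4 157.7] left [216.3 191.2] right [287.  194.4] ctr [251.7 192.8]
130 ooooooooooooooooooooooooooooooooooooooooooooooooooooooo
138 ooooooooooooooooooooooooooooooooooooooooooooooooooooooo
146 oooo.....................................#...oooooooooo
154 oooo.#...##...........................##..##.oooooooooo
162 oooo............##################...........oo#ooooooo
170 oooo.......###########################.......oooooooooo
178 oooo.....################################....oooooooooo
186 oooo....##################################...oooooooooo
194 ooooo..###################################...o##ooooooo
202 ooooo...#################################....oooooooooo
210 ooooo...###########....#.........##########.ooooooooooo
218 ooooo..#..##..#........#.............###.##.ooooooooooo
226 ooooooooooo.#............................ooooo#oooooooo
234 ....###oo#...................................ooo###....
```

The cup rim is centred at col ~249 and the predicted tool axis at ~254, so I shift about 2.8 mm to +y and lower.

arm_command:
  moves:
    - {"x": 0, "y": -2.8, "z": 25, "rx": 0, "ry": 0, "rz": 0}
    - {"x": 0, "y": -2.8, "z": 50, "rx": 0, "ry": 0, "rz": 0}
    - {"x": 0, "y": -2.8, "z": 66, "rx": 0, "ry": 0, "rz": 0}
    - {"x": 0, "y": -2.8, "z": 74, "rx": 0, "ry": 0, "rz": 0}
    - {"x": 0, "y": -2.8, "z": 74, "rx": 0, "ry": 0, "rz": 0}
    - {"x": 0, "y": -2.8, "z": 74, "rx": 0, "ry": 0, "rz": 0}

```text
time: 33.02
eef_pos: [0.6039, 0.2792, 0.0757]
eef_rot: [-179.9, -0.0, 2.8]
wrist_force: [-0.5, 1.2, -0.9]
width: 0.449
finger_force: 40.9
```

arm_command:
  moves:
    - {"x": 0, "y": 0, "z": 4, "rx": 0, "ry": 0, "rz": 0}
    - {"x": 0, "y": 0, "z": 8, "rx": 0, "ry": 0, "rz": 0}
    - {"x": 0, "y": 0, "z": 12, "rx": 0, "ry": 0, "rz": 0}
    - {"x": 0, "y": 0, "z": 12, "rx": 0, "ry": 0, "rz": 0}

```text
time: 33.35
eef_pos: [0.6031, 0.2795, 0.0624]
eef_rot: [-179.9, 0.1, 2.8]
wrist_force: [0.2, 0.1, -0.9]
width: 0.447
finger_force: 40.8
```

arm_command:
  moves:
    - {"x": 0, "y": 0, "z": 3, "rx": 0, "ry": 0, "rz": 0}
    - {"x": 0, "y": 0, "z": 6, "rx": 0, "ry": 0, "rz": 0}
    - {"x": 0, "y": 0, "z": 8, "rx": 0, "ry": 0, "rz": 0}
    - {"x": 0, "y": 0, "z": 8, "rx": 0, "ry": 0, "rz": 0}

```text
time: 33.68
eef_pos: [0.6032, 0.2795, 0.0545]
eef_rot: [-179.9, 0.1, 2.8]
wrist_force: [0.0, 0.3, -1.3]
width: 0.445
finger_force: 40.9
```

arm_command:
  moves:
    - {"x": 0, "y": 0, "z": 1, "rx": 0, "ry": 0, "rz": 0}
    - {"x": 0, "y": 0, "z": 1, "rx": 0, "ry": 0, "rz": 0}
    - {"x": 0, "y": 0, "z": 1, "rx": 0, "ry": 0, "rz": 0}

```text
time: 33.93
eef_pos: [0.6034, 0.2796, 0.0541]
eef_rot: [-179.9, 0.0, 2.8]
wrist_force: [-0.3, -0.3, -1.4]
width: 0.448
finger_force: 40.9
```

arm_command:
  moves:
    - {"x": 0, "y": 0, "z": 1, "rx": 0, "ry": 0, "rz": 0}
    - {"x": 0, "y": 0, "z": 1, "rx": 0, "ry": 0, "rz": 0}
    - {"x": 0, "y": 0, "z": 1, "rx": 0, "ry": 0, "rz": 0}

```text
time: 34.18
eef_pos: [0.6034, 0.2796, 0.053]
eef_rot: [-179.9, 0.0, 2.8]
wrist_force: [-0.4, 0.1, -1.4]
width: 0.447
finger_force: 40.9
```

arm_command:
  moves:
    - {"x": 0, "y": 0, "z": 1, "rx": 0, "ry": 0, "rz": 0}
    - {"x": 0, "y": 0, "z": 1, "rx": 0, "ry": 0, "rz": 0}
    - {"x": 0, "y": 0, "z": 1, "rx": 0, "ry": 0, "rz": 0}

```text
time: 34.43
eef_pos: [0.6037, 0.2797, 0.0527]
eef_rot: [-179.9, -0.0, 2.8]
wrist_force: [-1.1, -0.6, 8.0]
width: 0.445
finger_force: 41.6
```

Contact is at 0.0527, against 0.0525 expected. Releasing and retreating, then a final look at the pallet.

arm_command:
  moves:
    - {"x": 0, "y": 0, "z": 0, "rx": 0, "ry": 0, "rz": 0}
    - {"x": 0, "y": 0, "z": 0, "rx": 0, "ry": 0, "rz": 0}
    - {"x": 0, "y": 0, "z": 0, "rx": 0, "ry": 0, "rz": 0}
    - {"x": 0, "y": 0, "z": 0, "rx": 0, "ry": 0, "rz": 0}
    - {"x": 0, "y": 0, "z": 0, "rx": 0, "ry": 0, "rz": 0}
    - {"x": 0, "y": 0, "z": 0, "rx": 0, "ry": 0, "rz": 0}
  gripper: 66

```text
time: 34.93
eef_pos: [0.6034, 0.2796, 0.052]
eef_rot: [-179.9, 0.0, 2.8]
wrist_force: [0.5, -0.8, -0.2]
width: 0.775
finger_force: 0.0
```

arm_command:
  moves:
    - {"x": 0, "y": 0, "z": -10, "rx": 0, "ry": 0, "rz": 0}
    - {"x": 0, "y": 0, "z": -30, "rx": 0, "ry": 0, "rz": 0}
    - {"x": 0, "y": 0, "z": -65, "rx": 0, "ry": 0, "rz": 0}
    - {"x": 0, "y": 0, "z": -100, "rx": 0, "ry": 0, "rz": 0}
    - {"x": -20, "y": 15, "z": -135, "rx": 0, "ry": 0, "rz": 0}
    - {"x": -50, "y": 30, "z": -170, "rx": 0, "ry": 0, "rz": 0}
    - {"x": -80, "y": 50, "z": -200, "rx": 0, "ry": 0, "rz": 0}
    - {"x": -80, "y": 60, "z": -220, "rx": 0, "ry": 0, "rz": 0}

```text
time: 35.6
eef_pos: [0.5235, 0.2148, 0.2742]
eef_rot: [-179.9, 0.1, 2.9]
wrist_force: [1.3, 0.2, 0.8]
width: 0.775
finger_force: 0.0
```

arm_command:
  moves:
    - {"x": 0, "y": 0, "z": 0, "rx": 0, "ry": 0, "rz": 0}
    - {"x": 0, "y": 0, "z": 0, "rx": 0, "ry": 0, "rz": 0}
    - {"x": 0, "y": 0, "z": 0, "rx": 0, "ry": 0, "rz": 0}

```text
time: 35.85
eef_pos: [0.5265, 0.2158, 0.2721]
eef_rot: [-179.9, 0.0, 2.8]
wrist_force: [-0.3, 0.4, -1.1]
width: 0.772
finger_force: 0.0
```

```bash
python3 - <<'E'
from seg import *
c=snap('wT')
q=lambda p:proj(c,p)[0].round(0).tolist()
print('post top',q([.465,.272,.064]),'cup top',q([.6036,.278,.072]),'vnest tip',q([.672,.1425,.04]),'head',q([.524,.1353,.036]))
cv2.imwrite('pics/wTc.png',cv2.resize(c['pixels'][:310,60:440,::-1],None,fx=1.9,fy=1.9))
E
```

```text
35.85 [0.5265 0.2158 0.2721] [-1.799e+02  3.000e-02  2.820e+00] [ -35.   39.   20.   83.  -14.   61. -100.]
post top [203.0, 217.0] cup top [196.0, 91.0] vnest tip [330.0, 31.0] head [321.0, 168.0]
```

View pics/wTc.png

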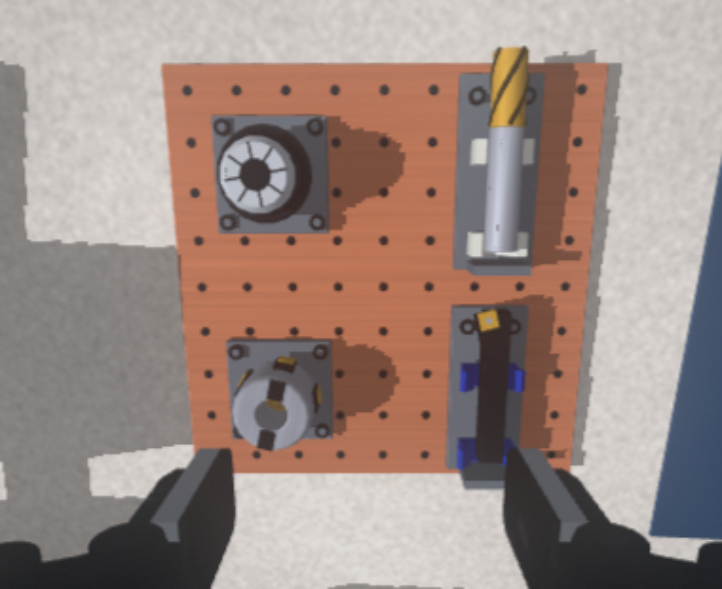

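All four tools sit in their nests: collet hole 195,92 (predicted 196,91), face mill bore 202,218 (predicted 203,217), both shanks across both blocks, insert up. One numeric check along the grooves before handing in.

```bash
python3 - <<'E'
from seg import *
c=load('wT.npz');n=R.from_euler('z',2.9,degrees=True)
g=blobs(mask(c['pixels'],(310,10,350,80),'gold'));k=np.logical_or.reduce([b[3] for b in g]);v,u=np.nonzero(k);print(u.min(),u.max(),v.min(),v.max())
L=lambda u,v,z,s:(n.inv().apply(onplane(c,u,v,z)-np.array([*s,0]))*1000).round(1)
for nm,vv in (('tip(75)',v.min()-.5),('boundary(35)',v.max()+.5),('plain(-35)',252/1.9)): print(nm,L(u.mean(),vv,.05,(.597,.1387)))
print('gold mid axis y',L(u.mean(),v.mean(),.045,(.597,.1387)))
g=blobs(mask(c['pixels'],(300,155,340,180),'gold'));print('insert(60.6,5.9)',L(g[0][1],g[0][2],.046,(.459,.132)))
t=load('cap_top0.npz');t2=grab('top');d=cv2.absdiff(t['pixels'],t2['pixels']).max(2)
for nm,r in (('tape',(385,205,418,238)),('bottle',(243,122,266,150))): print(nm,'mean change',d[r[1]:r[3],r[0]:r[2]].mean())
E
```

```text
319 338 26 67
tip(75) [[78.2  3.9 50. ]]
boundary(35) [[37.8  1.5 50. ]]
plain(-35) [[-30.5  -2.5  50. ]]
gold mid axis y [[59.1  1.7 45. ]]
insert(60.6,5.9) [[65.3  6.2 46. ]]
tape mean change 32.90633608815427
bottle mean change 13.732919254658386
```

Offsets are about +3 mm and +4.7 mm, well inside ±12. The tape region changed brightness (perhaps a shadow), so I compare positions.

```bash
python3 - <<'E'
from seg import *
a=load('cap_top0.npz')['pixels'];b=grab('top')['pixels']
for I in (a,b):
    h=cv2.cvtColor(I,cv2.COLOR_RGB2HSV);m=((h[:,:,0]<14)|(h[:,:,0]>172))&(h[:,:,1]>140)
    z=np.zeros(m.shape,np.uint8);z[195:250,375:430]=m[195:250,375:430];print('tape',[k[:3] for k in blobs(z)[:1]])
    m=(h[:,:,0]>100)&(h[:,:,0]<130)&(h[:,:,1]>110);z[:]=0;z[120:155,240:270]=m[120:155,240:270];print('cap',[k[:3] for k in blobs(z,10)[:1]])
E
```

```text
tape [(295, np.float64(401.3), np.float64(220.6))]
cap [(53, np.float64(253.8), np.float64(133.5))]
tape [(291, np.float64(401.3), np.float64(220.8))]
cap [(53, np.float64(253.8), np.float64(133.5))]
```

```bash
python3 -c "
from workcell import bot
print(bot.job_done())"
```

```text
the job is handed in; nothing more can be done
None
```

All four tools measured fully seated in their nests, with the tape measure and cleaner bottle unmoved, and I handed the job in at about 36 s; no verdict came back.

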